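# Charge the grinding jars with a one-ball spoon

### The job

Use the one-ball spoon to put one ceramic ball from the tray into each of the two grinding jars that are still empty: scoop one ball at a time, carry it in the spoon's pocket and tip it gently into the jar from just above the rim. Leave the jar that already has its ball as it is, leave the other balls in the tray, and never touch the balls with the gripper or push the jars, bottles or timer about. When both jars have their ball, stand the spoon upright on its round mat again and let go.

Things in the scene. Friction and masses are not known exactly. Their poses are not given: they have to be found in the camera images.
- ball_spoon: steel one-ball spoon, 130 g, standing upright: square aluminium handle, 14 x 14 mm, 119 mm high, with a flat fork at its foot along +x, all 2.5 mm thick. Origin: on the handle's axis at the underside of the foot, z up the handle. The foot spans x = -14 to +10 mm, 36 mm wide. A stop wall, 22 mm wide, 20 mm high, has its front at x = +10 mm; two tines run from it to the tips
- spoon_handle (a point): middle of the part of the handle to grip, on its axis 96 mm above the underside of the foot. Best gripped on the front and back faces (fingers closing along the fork), so that the fork cannot pitch between the fingers; the spoon stands loose and tips easily
- spoon_tip (a point): midway between the rounded ends of the two tines, at their underside: x = +40 mm in the spoon's frame. The tines are 29.4 mm wide overall; they stand 20.4 mm apart from the ends back to x = 30.7 mm (the neck). On a flat floor the fork slides round the foot of a ball, one tine on each side, without lifting it, until the ball meets the stop wall
- spoon_pocket (a point): centre of the pocket at the tines' upper face: x = +26.5 mm, z = +2.5 mm in the spoon's frame; tines 21.8 mm apart here. When the spoon is raised the ball sinks in, its centre 10 mm above this point, and stays while the spoon is about upright; it rolls out forward over the tips when the nose is tilted down some 20 to 30 degrees (35 empties it)
- spoon_rest: round grey mat with a black rubber top, 100 mm in diameter, 4 mm thick, fixed to the table, on which the spoon stands; origin: centre of the underside (its top is 4 mm higher)
- ball_tray: open grey plastic tray fixed to the table, outside 160 mm along its x, 200 mm along its y, 22 mm high, walls and floor 4 mm thick (inner floor 4 mm above the origin, 152 x 192 mm); four balls lie loose in it; origin: centre of the underside
- jar_1: round open grinding jar of bare steel, 72 mm outside diameter, 64 mm inside, 45 mm high, inner floor 5 mm above its foot, 450 g, standing loose on the table; the three jars are alike and one of them already has a ball inside; origin: centre of the underside, z up
- jar_2: round open grinding jar of bare steel, 72 mm outside diameter, 64 mm inside, 45 mm high, inner floor 5 mm above its foot, 450 g, standing loose on the table; the three jars are alike and one of them already has a ball inside; origin: centre of the underside, z up
- jar_3: round open grinding jar of bare steel, 72 mm outside diameter, 64 mm inside, 45 mm high, inner floor 5 mm above its foot, 450 g, standing loose on the table; the three jars are alike and one of them already has a ball inside; origin: centre of the underside, z up
- ball_1_center (a point): white ceramic grinding ball, 30 mm in diameter, 55 g, all five alike; this point is its centre; it lies in the tray or in a jar
- ball_2_center (a point): white ceramic grinding ball, 30 mm in diameter, 55 g, all five alike; this point is its centre; it lies in the tray or in a jar
- ball_3_center (a point): white ceramic grinding ball, 30 mm in diameter, 55 g, all five alike; this point is its centre; it lies in the tray or in a jar
- ball_4_center (a point): white ceramic grinding ball, 30 mm in diameter, 55 g, all five alike; this point is its centre; it lies in the tray or in a jar
- ball_5_center (a point): white ceramic grinding ball, 30 mm in diameter, 55 g, all five alike; this point is its centre; it lies in the tray or in a jar
- ball_1: the ball of point ball_1_center (this frame's origin lies on its surface and turns as it rolls: use the centre)
- ball_2: the ball of point ball_2_center (this frame's origin lies on its surface and turns as it rolls: use the centre)
- ball_3: the ball of point ball_3_center (this frame's origin lies on its surface and turns as it rolls: use the centre)
- ball_4: the ball of point ball_4_center (this frame's origin lies on its surface and turns as it rolls: use the centre)
- ball_5: the ball of point ball_5_center (this frame's origin lies on its surface and turns as it rolls: use the centre)
- small_bottle: bystander: closed glass bottle with a blue cap, 48 mm in diameter, 98 mm high; origin: centre of the underside
- tall_bottle: bystander: closed glass bottle with a blue cap, 63 mm in diameter, 134 mm high; origin: centre of the underside
- bench_timer: bystander: white bench timer, 25 x 66 x 60 mm high; origin: centre of the underside
Things that resemble listed ones, but are neither listed nor needed, are in the scene too. Leave any pink look-alike of the ball_2 alone.

How it is judged:
By the outcome, as a careful person would: the job done as asked, in the order asked, and still so for the second after the job is handed in, with the robot touching nothing.
It also fails if it takes over 72 s, if anything falls off the work surface, if the arm or the gripper's body presses on something with over 40 N, if the wrist force passes 120 N, or if a joint passes its speed limit or range.

### The arm

A 6-joint arm with a two-finger parallel gripper is mounted at the origin on a cart in front of the work surface, level with it; the furniture and walls round the work are solid. World frame = base frame: x ahead of the robot, y to its left, z up, the work surface at z = 0. Lengths are in m, angles in rad, forces in N, time in s.
With the tool pointing down it reaches from about 0.325 to 0.9 m from the base axis. Payload 6.1 kg.
Tool frame: the origin (TCP) lies midway between the tips of the shut fingers; the grasp point (between the pads) lies 19 mm behind it; z points along the fingers, y is the direction in which the jaws open and shut (so a half turn about z gives the same grasp; the last joint's range is limited). The gripper opens to 85 mm and grips with 20 to 120 N. Pads are 22 mm wide; open, the fingers measure 114 mm over their backs; the gripper's body (76 mm by 85 mm) begins 54 mm behind the grasp point. The pads swing forward as they close: fully open they stand 13 mm farther back than shut.
Start: joints at [-1.243, 0.22, 1.526, -0, 1.395, -0.126], TCP at [0.274, -0.562, 0.231] pointing down, gripper open.
Joint ranges: [-2.98, 2.98], [-0.91, 2.08], [0.09, 2.57], [-1.24, 4.39], [0.2, 2.65], [-2.68, 2.68]. Speed limits (rad/s): [2.57, 2.57, 3.01, 3.14, 3.14, 3.14].

### API

Orientations are given as [roll, pitch, yaw] about the fixed x, y, z axes, in that order (R = Rz(yaw) Ry(pitch) Rx(roll)).
In Python, from station import arm gives the robot as it stands.
- The arm moves only by the shell command python3 -m handwheel 'ROWS'. ROWS is a JSON object of lists of equal length, an entry for each row: "travel": the shift along the world's x, y, z in cm, a list of three; "turn": the turn, a rotation vector about the world's x, y, z in rad, a list of three; "claw": the closure, from -1 (fully open) to 1 (shut). A call has 1 to 10 rows; each row shifts and turns the pose as measured when the row begins; what a row does not reach is not made up. A row lasts 1/8 s, in which the tool goes at most 62.5 mm and 10.7 degrees, less where a joint would pass 70% of its speed; a pose out of reach is approached as far as the arm can. A call with a gripper value outside its range is refused whole. The fingers move at their own pace and stop on an object; the grip force is fixed at half the most. Time passes only in rows, so rows that do not move let the fingers close. It gives the time, the measured TCP pose, the force and the opening at its end, in the units of the state.
- arm.get_state(): the state, without advancing time (a new reading comes with each control period).
- arm.camera(name): name is "scene" or "top" or "wrist"; returns a dict with "pixels" (400x640x3 uint8, red, green, blue), "range_z" (400x640 float32, m along the optical axis (not along the pixel's ray), 0 where there is no reading), "mtx" (3x3 intrinsics, pixels), "k1" (the pictures are not rectified: a ray, as slopes to the right and down, at radius r is drawn at 1 + k1 r^2 times it, then the intrinsics apply), "T" (4x4, takes a point from camera to world coordinates). Camera axes: x right, y down, z forward; pixel columns grow to the right and rows downward; lengths in m; the calibration is good to about 2 mm. A picture is of the moment at which its call begins.
- arm.sign_off(): hands the job in, once; it reports no verdict.
Trained networks look in a picture, given as the dict that the camera call returned (one of the last four; its "shot" number tells which), for a name from the list of things; names that differ only in an ending like _2 or _b are one class to them, and where a whole thing is asked for, a point or a joint stands for the part that bears it (a point fixed in the world has none). Each returns a list of dicts, best first, with "conf" (0 to 1); they miss things now and then, are a little off and sometimes report something else, mostly with a low value. They report only what shows in the picture. A call takes as long as a camera call. They do not tell look-alikes from the thing itself.
- arm.outline_of(picture, query): "pixels" (400x640 bool, what is visible of it) and "uv" ([column, row] in pixels, amid what is visible of it).
The state is a dict: "t": time; "joints": joint angles; "joint_velocities": joint speeds; "tau": joint torques, N m; "tool_pos": TCP position; "tool_rot": TCP orientation; "wrist_force": force on the tool from outside, world axes, zero at the start; "moment": the same for the moment, N m; "width": opening from 0.0 (shut) to 1.0 (fully open).
Only numpy, scipy, OpenCV 4.12 (cv2) and the standard library are available. Lean on these libraries where they do the work, as an engineer would, in place of code of your own. Each camera call takes 0.05 s, during which the arm holds its last target.

## Working session

There is one attempt and no reset: what is moved stays moved. The work goes in short steps, Python scripts to look and compute and a shell command to move; the robot and the scene stay as the last step left them, time stands still between calls to the robot, and variables do not carry over. Pictures are saved under pics/ and viewed, and the job is handed in when it is done.

```bash
ls; mkdir -p pics
cat > h.py <<'E'
import numpy as np, cv2
from station import arm
def save(p,name,s=1):
    cv2.imwrite('pics/'+name+'.png',cv2.cvtColor(p['pixels'],cv2.COLOR_RGB2BGR))
def rays(p,uv):
    uv=np.asarray(uv,float).reshape(-1,2);K=np.array(p['mtx']);k=p['k1']
    d=np.c_[(uv[:,0]-K[0,2])/K[0,0],(uv[:,1]-K[1,2])/K[1,1]]
    n=d.copy()
    for _ in range(20):
        n=d/(1+k*(n**2).sum(1,keepdims=True))
    return np.c_[n,np.ones(len(n))]
def at_depth(p,uv,z):
    T=np.array(p['T']);c=rays(p,uv)*np.asarray(z).reshape(-1,1)
    return c@T[:3,:3].T+T[:3,3]
def at_height(p,uv,h):
    T=np.array(p['T']);r=rays(p,uv)@T[:3,:3].T;o=T[:3,3]
    return o+r*((h-o[2])/r[:,2:3])
def cloud(p,mask):
    v,u=np.nonzero(mask&(p['range_z']>0))
    return at_depth(p,np.c_[u,v],p['range_z'][v,u])
def proj(p,X):
    T=np.array(p['T']);K=np.array(p['mtx']);c=(np.asarray(X).reshape(-1,3)-T[:3,3])@T[:3,:3]
    n=c[:,:2]/c[:,2:];n=n*(1+p['k1']*(n**2).sum(1,keepdims=True))
    return n*[K[0,0],K[1,1]]+[K[0,2],K[1,2]]
E
python3 - <<'E'
from h import *
print(arm.get_state())
for n in ['scene','top','wrist']:
    p=arm.camera(n);save(p,n+'0');print(n,p['T'],p['mtx'],p['k1'])
    for q in ['ball_spoon','spoon_rest','ball_tray','jar_1','ball_1','small_bottle','tall_bottle','bench_timer']:
        for o in arm.outline_of(p,q):
            c=cloud(p,o['pixels'])
            print(q,round(o['conf'],2),np.round(o['uv']),o['pixels'].sum(),np.round(np.median(c,0),3) if len(c) else None, np.round(np.r_[c.min(0),c.max(0)],3) if len(c) else None)
E
```

```text
pics
{'t': 0.0, 'joints': array([-1.24308356e+00,  2.21226059e-01,  1.52758505e+00,  4.29347152e-07,
        1.39472075e+00, -1.26115382e-01]), 'joint_velocities': array([-0.00054776, -0.00083728,  0.0018787 , -0.00078146,  0.00146382,
       -0.00052117]), 'tau': array([ 3.69308837e-03, -4.96895421e+01, -3.89393020e+01, -8.58233966e-05,
        1.12784191e-02, -2.78512965e-05]), 'tool_pos': array([ 0.2737996 , -0.56116889,  0.23021309]), 'tool_rot': array([-3.13966890e+00, -2.44335480e-04,  4.53827834e-01]), 'wrist_force': array([-0.30397919,  0.36434616, -0.32876011]), 'moment': array([-0.04582455, -0.03619671, -0.00465324]), 'width': 1.0041994978069868}
scene [[-0.86989811 -0.2049564   0.44863142  0.01391352]
 [-0.49296284  0.39129464 -0.77709469  0.81152413]
 [-0.01627654 -0.89715182 -0.44142235  0.56542981]
 [ 0.          0.          0.          1.        ]] [[417.19515915   0.         317.25642409]
 [  0.         417.19515915 198.02543977]
 [  0.           0.           1.        ]] -0.021273619410086764
ball_spoon 0.67 [376. 187.] 272 [ 0.416 -0.221  0.053] [ 0.401 -0.277 -0.00
[... 2808 characters left out ...]
e 0.56 [299. 242.] 469 [0.435 0.004 0.133] [ 0.408 -0.019 -0.     0.458  0.035  0.139]
tall_bottle 0.52 [218. 208.] 138 [0.523 0.2   0.029] [0.511 0.187 0.    0.539 0.224 0.036]
bench_timer 0.81 [432. 161.] 411 [ 0.61  -0.318  0.059] [ 0.592 -0.358 -0.     0.634 -0.291  0.065]
wrist [[ 4.38829408e-01 -8.53504506e-01 -2.80996100e-01  3.46070408e-01]
 [-8.98570306e-01 -4.16957747e-01 -1.36812434e-01 -5.25752947e-01]
 [-3.93472342e-04  3.12532071e-01 -9.49907127e-01  3.73446255e-01]
 [ 0.00000000e+00  0.00000000e+00  0.00000000e+00  1.00000000e+00]] [[277.90424749   0.         317.36964976]
 [  0.         277.90424749 197.27272577]
 [  0.           0.           1.        ]] -0.04729610001727218
```

View pics/scene0.png

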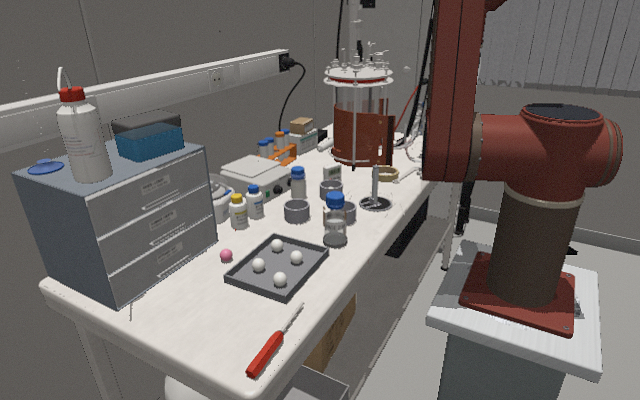

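View pics/top0.png

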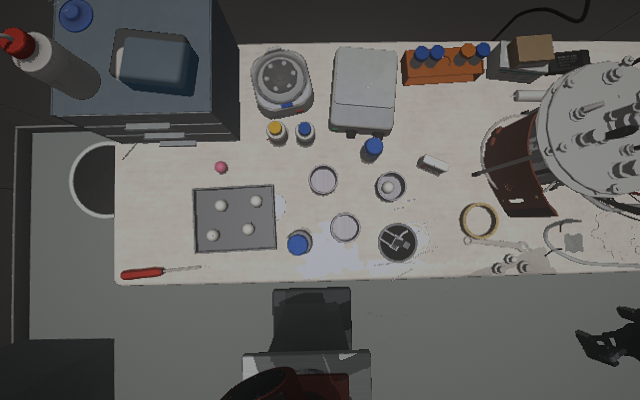

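View pics/wrist0.png

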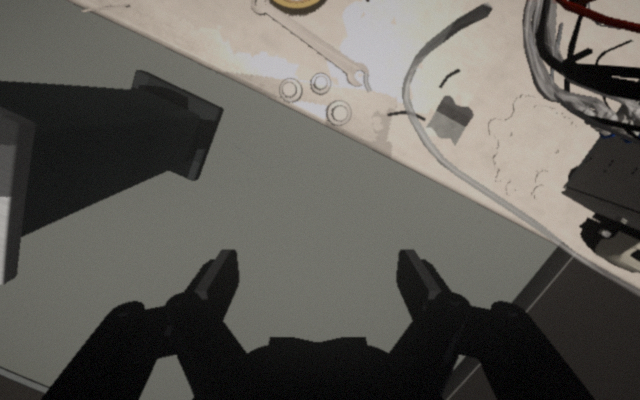

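Run:
```python
import cv2
a=cv2.imread('pics/top0.png');b=a[120:290,190:460]
cv2.imwrite('pics/top0c.png',cv2.resize(b,None,fx=2.9,fy=2.9,interpolation=cv2.INTER_CUBIC))
a=cv2.imread('pics/scene0.png');b=a[140:310,200:440]
cv2.imwrite('pics/scene0c.png',cv2.resize(b,None,fx=3.2,fy=3.2,interpolation=cv2.INTER_CUBIC))
```

```text
(no output)
```

View pics/top0c.png

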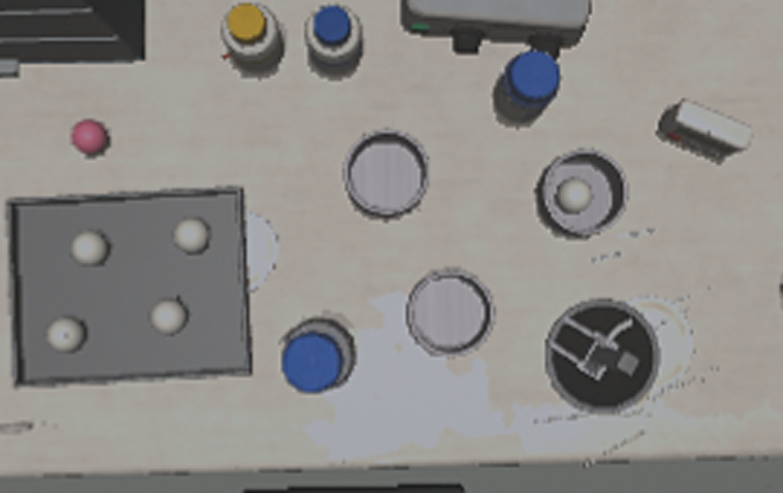

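View pics/scene0c.png

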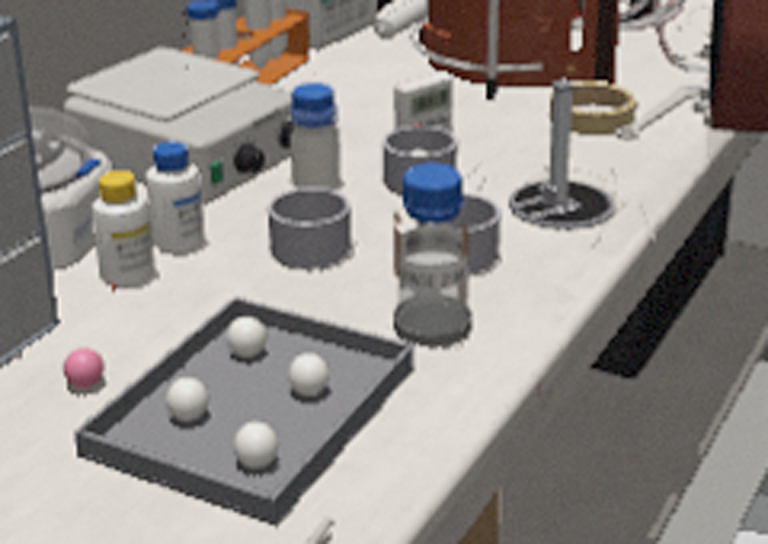

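The top view shows four balls in the tray (crop 65–190, 235–335). One jar, at pixel (395,185), already holds its ball, so the empty ones are at (346,228) and (322,179). The spoon stands on the black mat at (398,242), with its tines toward the upper left. A pink look-alike lies outside the tray at (220,167). Next I'll estimate the spoon's heading.

Run:
```python
from h import *
p=arm.camera('top')
im=cv2.cvtColor(p['pixels'],cv2.COLOR_RGB2BGR)[215:270,365:435]
cv2.imwrite('pics/mat0.png',cv2.resize(im,None,fx=10,fy=10,interpolation=cv2.INTER_CUBIC))
s=arm.camera('scene')
im=cv2.cvtColor(s['pixels'],cv2.COLOR_RGB2BGR)[155:220,345:415]
cv2.imwrite('pics/mat1.png',cv2.resize(im,None,fx=9,fy=9,interpolation=cv2.INTER_CUBIC))
m=arm.outline_of(p,'spoon_rest')
for o in m[:1]:
    v,u=np.nonzero(o['pixels']);print(u.min(),u.max(),v.min(),v.max())
o=arm.outline_of(p,'ball_spoon')[0]
v,u=np.nonzero(o['pixels']);g=at_height(p,np.c_[u,v],0.0055)
c=cloud(p,o['pixels']); 
for lo,hi in [(0,.01),(.01,.03),(.03,.08),(.1,.13)]:
    k=(c[:,2]>lo)&(c[:,2]<hi);print(lo,k.sum(),c[k].mean(0) if k.any() else '')
```

```text
378 416 224 262
0 100 [ 0.42259584 -0.22879125  0.00627002]
0.01 28 [ 0.42498359 -0.22210487  0.02086234]
0.03 33 [ 0.42480628 -0.22363122  0.05542395]
0.1 57 [ 0.42374852 -0.22689264  0.12174746]
```

View pics/mat0.png

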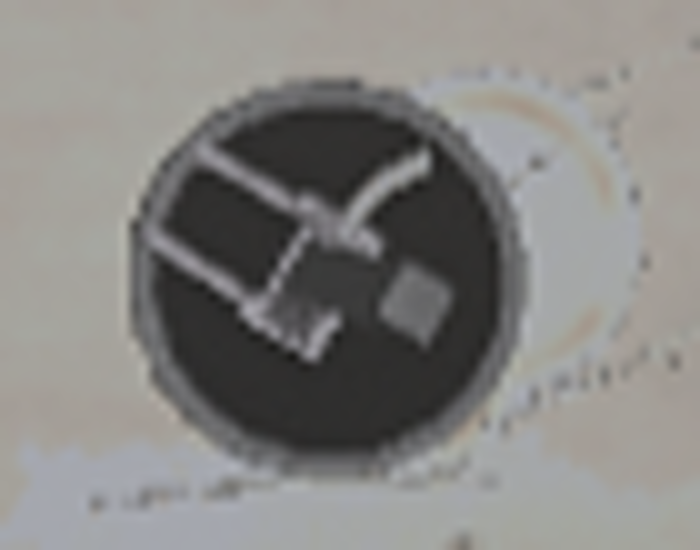

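View pics/mat1.png

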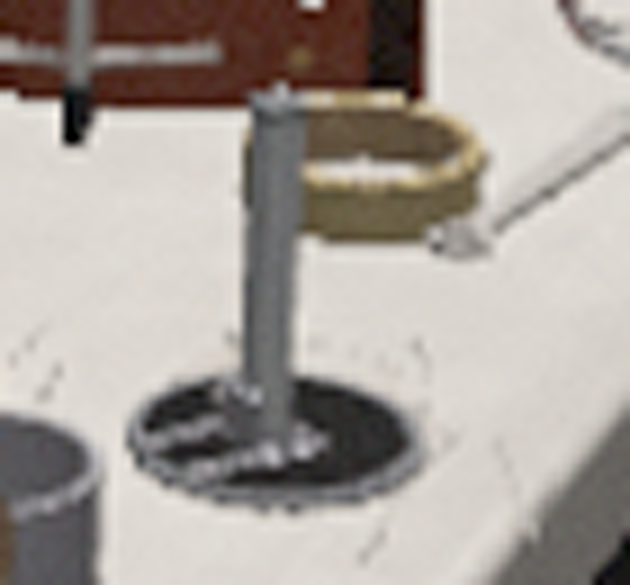

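Run:
```python
from h import *
p=arm.camera('top')
o=np.array([365,215])-0.45
hd=at_height(p,np.array([[417,303]])/10+o,.123)
t=at_height(p,np.array([[205,152],[152,238],[300,200],[248,310],[378,248],[315,355]])/10+o,.0065)
print(hd,t); tip=t[:2].mean(0);d=tip-hd[0];print(tip,d,np.hypot(*d[:2]),np.degrees(np.arctan2(d[1],d[0])))
e=np.diff(t[:2],axis=0)[0];print('perp',np.degrees(np.arctan2(e[1],e[0])),np.hypot(*e[:2]))
for a,b in [(2,0),(3,1)]:
  e=t[b]-t[a];print(np.degrees(np.arctan2(e[1],e[0])))
```

```text
[[ 0.42353053 -0.22980272  0.123     ]] [[ 0.45462434 -0.2054099   0.0065    ]
 [ 0.43352135 -0.19138029  0.0065    ]
 [ 0.44201413 -0.22890931  0.0065    ]
 [ 0.4149513  -0.21489138  0.0065    ]
 [ 0.42951438 -0.24813341  0.0065    ]
 [ 0.40329895 -0.23134231  0.0065    ]]
[ 0.44407285 -0.19839509  0.0065    ] [ 0.02054232  0.03140763 -0.1165    ] 0.03752900637010175 56.81310625271926
perp 146.3833874696532 0.025340994745542723
61.78119080604484
51.69683443635918
```

The fork heads about 56° with the handle near (0.4235, -0.230). I'll move above the spoon with the jaw axis along the fork (yaw ≈ 146.5°) and look from the wrist.

```bash
python3 -m handwheel '{"travel":[[0.6,1.4,0],[1.2,2.8,0],[1.2,2.8,0],[1.2,2.8,0],[1.2,2.8,0],[1.2,2.8,0],[1.2,2.8,0],[1.2,2.8,0],[1.2,2.8,0],[1.2,2.8,0]],"turn":[[0,0,0.17],[0,0,0.17],[0,0,0.17],[0,0,0.17],[0,0,0.17],[0,0,0.17],[0,0,0.17],[0,0,0.17],[0,0,0.17],[0,0,0.17]],"claw":[-1,-1,-1,-1,-1,-1,-1,-1,-1,-1]}'
```

```text
t: 2.85
tool_pos: [0.3897, -0.2895, 0.232]
tool_rot: [3.14, 0.002, 2.205]
wrist_force: [0.6, -0.2, -0.7]
width: 1.005
```

Run:
```python
from h import *
# tray, balls, jars from top with both views + obstacles
p=arm.camera('top');s=arm.camera('scene')
save(p,'top1')
for n,q,h in [('ball',"ball_1",.019),('jar','jar_1',.045)]:
  for cam in (p,s):
    for o in arm.outline_of(cam,q):
      if n=='ball':
        (x,y),r=cv2.minEnclosingCircle(np.argwhere(o['pixels'])[:,::-1].astype(np.float32))
        print(n,round(o['conf'],2),np.round([x,y,r],1),np.round(at_height(cam,[[x,y]],h),4))
      else:
        c=cloud(cam,o['pixels']);k=c[c[:,2]>.036]
        if len(k)>20:
          (x,y),r=cv2.minEnclosingCircle(k[:,:2].astype(np.float32));print(n,round(o['conf'],2),round(x,4),round(y,4),round(r,4))
for o in arm.outline_of(p,'ball_tray')[:1]:
  c=cloud(p,o['pixels']);k=c[(c[:,2]>.016)&(c[:,2]<.026)]
  print('tray',cv2.minAreaRect(k[:,:2].astype(np.float32)*1000),np.median(c[c[:,2]<.012],0))
for o in arm.outline_of(p,'spoon_rest')[:1]:
  v,u=np.nonzero(o['pixels']);g=at_height(p,np.c_[u,v],.004);print('mat',cv2.minEnclosingCircle(g[:,:2].astype(np.float32)))
for q in ['small_bottle','tall_bottle','bench_timer']:
  o=arm.outline_of(p,q)[0];c=cloud(p,o['pixels']);k=c[c[:,2]>.04]
  print(q,np.round(np.r_[k.min(0),k.max(0)],3))
# height map of tall things
full=cloud(p,np.ones((400,640),bool))
for lo in np.arange(.3,1,.1):
  for y0 in np.arange(-.5,.6,.1):
    k=full[(full[:,0]>lo)&(full[:,0]<lo+.1)&(full[:,1]>y0)&(full[:,1]<y0+.1)]
    print('%4d'%(1000*np.percentile(k[:,2],98)) if len(k)>20 else '  --',end=' ')
  print(round(lo,1))
```

```text
ball 0.68 [212.1 235.1   6. ] [[0.4524 0.2227 0.019 ]]
ball 0.5 [247.2 228.5   6.3] [[0.4666 0.1365 0.019 ]]
ball 0.46 [387.5 187.5   5.7] [[ 0.5596 -0.2128  0.019 ]]
ball 0.58 [258.  264.    6.7] [[0.5216 0.205  0.019 ]]
ball 0.57 [296.  256.5   6.5] [[0.4618 0.139  0.019 ]]
ball 0.54 [279.8 278.3   7.3] [[0.4486 0.2252 0.019 ]]
ball 0.51 [225.5 253.5   6. ] [[0.6149 0.2071 0.019 ]]
ball 0.5 [277.  245.4   6.2] [[0.5276 0.1205 0.019 ]]
ball 0.38 [299.5 182.5  16.1] [[ 0.6756 -0.2223  0.019 ]]
jar 0.88 0.5818 -0.0519 0.0358
jar 0.8 0.561 -0.2173 0.0363
jar 0.93 0.5765 -0.0501 0.0381
jar 0.62 0.5046 -0.1129 0.1534
jar 0.61 0.4348 -0.0679 0.072
tray ((491.8868103027344, 169.05812072753906), (160.4764862060547, 199.4560546875), 1.817496657371521) [0.49158172 0.17037283 0.00458328]
mat ((0.42130300402641296, -0.23543047904968262), 0.05026596784591675)
small_bottle [ 0.626 -0.191  0.04   0.682 -0.147  0.102]
tall_bottle [ 0.408 -0.02   0.04   0.461  0.034  0.139]
bench_timer [ 0.592 -0.353  0.04   0.632 -0.292  0.065]
   3  618  624  634    3    3    3   13   22   22   -- 0.3
  27  603  618   45  135  135   31   32    3    3   -- 0.4
 363   51   46   45   46   22   32   30    4    3   -- 0.5
 406   62   61  100   94   94  262  263  263  263   -- 0.6
 340    4   84   84   95  114  342  343  431  431   -- 0.7
 118  118  118   85  106  117  264  341  274  280   -- 0.8
 153  153  154  152  154  157  246  264  266  269  184 0.9
```

```bash
python3 -m handwheel '{"travel":[[1.1,2,0],[1.1,2,0],[1.0,1.7,0],[0.2,0.2,0]],"turn":[[0,0,0.15],[0,0,0.12],[0,0,0.08],[0,0,0]],"claw":[-1,-1,-1,-1]}'
python3 - <<'E'
from h import *
w=arm.camera('wrist');save(w,'w2');st=arm.get_state();print(st['tool_pos'],st['tool_rot'])
for o in arm.outline_of(w,'ball_spoon'):
  print(o['conf'],o['uv'],o['pixels'].sum());
E
```

```text
t: 3.9
tool_pos: [0.423, -0.2324, 0.2314]
tool_rot: [3.141, 0.001, 2.553]
wrist_force: [0.3, -1.4, 0.2]
width: 1.0
[ 0.42298828 -0.23267527  0.23144851] [3.14071353e+00 1.52734053e-03 2.55190170e+00]
0.91 [320.2, 172.7] 900
```

View pics/w2.png

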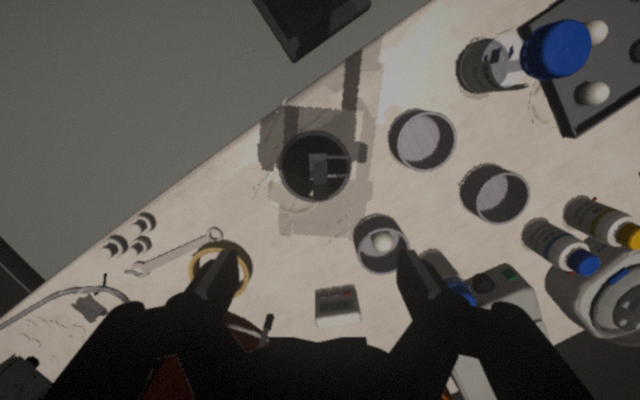

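The spoon is centred at (320,172), with its fork pointing right in the image and aligned with the jaws. I'll zoom in to measure it.

Run:
```python
from h import *
w=arm.camera('wrist');im=cv2.cvtColor(w['pixels'],cv2.COLOR_RGB2BGR)[125:210,270:360]
im=cv2.convertScaleAbs(im,alpha=2.0,beta=10)
cv2.imwrite('pics/w2c.png',cv2.resize(im,None,fx=7,fy=7,interpolation=cv2.INTER_CUBIC))
o=arm.outline_of(w,'ball_spoon')[0];c=cloud(w,o['pixels'])
print([ (lo,np.round(c[(c[:,2]>lo)&(c[:,2]<lo+.02)].mean(0),4), ((c[:,2]>lo)&(c[:,2]<lo+.02)).sum()) for lo in (0,.02,.04,.06,.08,.1,.12) if ((c[:,2]>lo)&(c[:,2]<lo+.02)).any()])
print(c[:,2].max())
o=arm.outline_of(w,'spoon_rest')[0];v,u=np.nonzero(o['pixels']);g=at_height(w,np.c_[u,v],.004);print('mat',cv2.minEnclosingCircle(g[:,:2].astype(np.float32)))
```

```text
[(0, array([ 0.4193, -0.2211,  0.0067]), np.int64(357)), (0.02, array([ 0.4202, -0.222 ,  0.0276]), np.int64(59)), (0.04, array([ 0.4169, -0.2239,  0.0506]), np.int64(44)), (0.06, array([ 0.4168, -0.224 ,  0.0707]), np.int64(47)), (0.08, array([ 0.4166, -0.2245,  0.0909]), np.int64(64)), (0.1, array([ 0.4167, -0.2242,  0.1107]), np.int64(71)), (0.12, array([ 0.4216, -0.2272,  0.1243]), np.int64(213))]
0.12623663473699312
mat ((0.4204378128051758, -0.23343175649642944), 0.05048205330967903)
```

View pics/w2c.png

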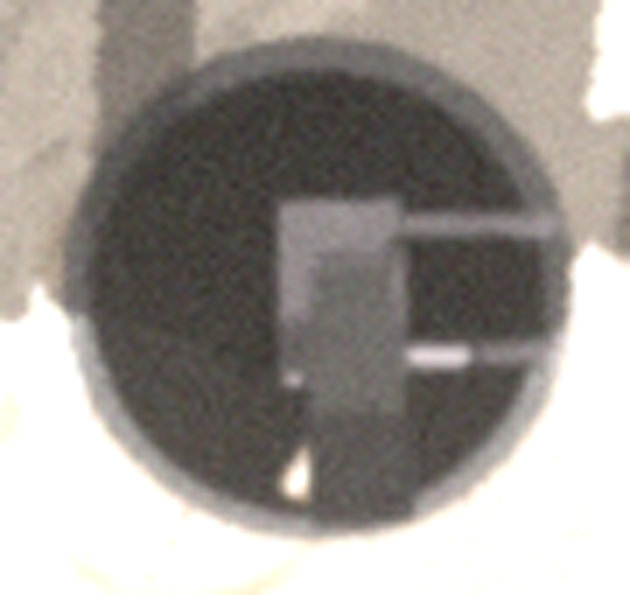

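```bash
python3 -m handwheel '{"travel":[[0,0.4,-2],[0,0,-4],[0,0,-4],[0,0,-3],[0,0,-1.5],[0,0,-0.5]],"turn":[[0,0,0],[0,0,0],[0,0,0],[0,0,0],[0,0,0],[0,0,0]],"claw":[-1,-1,-1,-1,-1,-1]}'
python3 - <<'E'
from h import *
w=arm.camera('wrist');save(w,'w3');st=arm.get_state();print(st['tool_pos'],st['tool_rot'])
E
```

```text
t: 4.9
tool_pos: [0.4219, -0.2337, 0.0796]
tool_rot: [-3.141, 0.007, 2.542]
wrist_force: [-0.1, 0.5, 0.8]
width: 1.004
[ 0.42183657 -0.23364235  0.07944312] [-3.14100959  0.00682064  2.54215697]
```

View pics/w3.png

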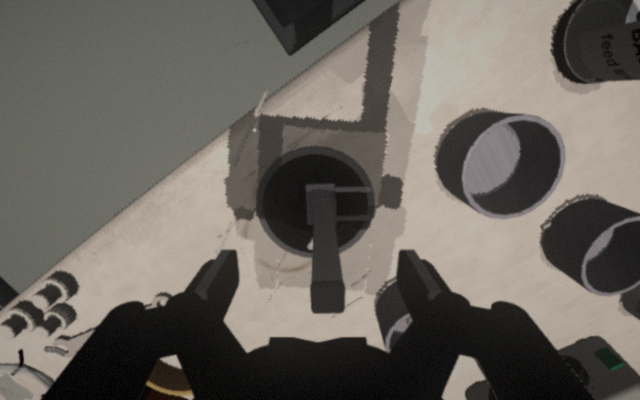

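```bash
python3 -m handwheel '{"travel":[[0.2,0.35,0.1],[0,0.05,0]],"turn":[[0,0,0.012],[0,0,0]],"claw":[-1,-1]}'
python3 - <<'E'
from h import *
w=arm.camera('wrist');save(w,'w4');st=arm.get_state();print(st['tool_pos'],st['tool_rot'])
o=arm.outline_of(w,'ball_spoon')[0];c=cloud(w,o['pixels']);k=c[c[:,2]>.115];print(k.mean(0),k[:,2].max(),len(k))
T=np.array(w['T']);print('cap in cam',(k.mean(0)-T[:3,3])@T[:3,:3])
# pad tips: where dark finger pads
im=w['range_z'];print(np.round(im[270,215:245:4],3),np.round(im[270,395:425:4],3))
E
```

```text
t: 5.2
tool_pos: [0.4253, -0.2306, 0.0826]
tool_rot: [-3.141, 0.01, 2.555]
wrist_force: [0.2, 0.1, 0.7]
width: 0.998
[ 0.42536155 -0.23067125  0.08268824] [-3.14073825  0.01060645  2.55449974]
[ 0.42008377 -0.22654538  0.1230739 ] 0.12617493625231468 1217
cap in cam [-0.00019919  0.03923495  0.1199149 ]
[0.123 0.122 0.125 0.13  0.135 0.143 0.26  0.261] [0.261 0.144 0.135 0.131 0.125 0.122 0.123 0.123]
```

View pics/w4.png

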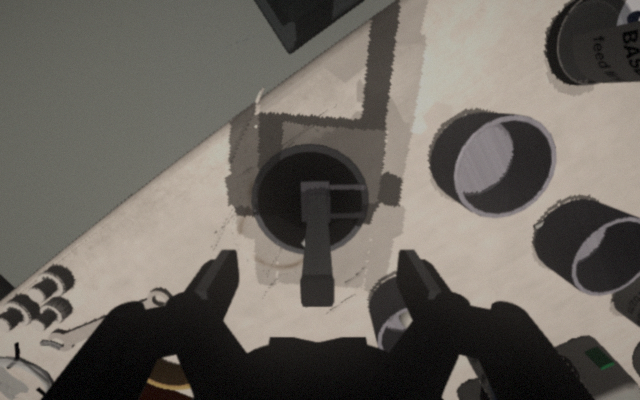

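```bash
python3 -m handwheel '{"travel":[[-0.25,0.15,-0.1],[0,0,0],[0,0,0],[0,0,0],[0,0,0],[0,0,0]],"turn":[[0.006,0.009,0],[0,0,0],[0,0,0],[0,0,0],[0,0,0],[0,0,0]],"claw":[-1,0.2,1,1,1,1]}'
python3 - <<'E'
from h import *
w=arm.camera('wrist');save(w,'w5');st=arm.get_state();print(st)
E
```

```text
t: 6.05
tool_pos: [0.4231, -0.2294, 0.0824]
tool_rot: [-3.141, 0.0, 2.555]
wrist_force: [0.1, -0.4, -0.2]
width: 0.155
{'t': 6.1, 'joints': array([-6.60198829e-01,  4.24347719e-02,  2.02293265e+00, -1.11750113e-03,
        1.07575612e+00, -1.64337288e+00]), 'joint_velocities': array([ 0.00086811, -0.00167863,  0.00096536, -0.00054783,  0.00071274,
       -0.00124052]), 'tau': array([ 9.02609783e-02, -3.54675543e+01, -3.32972717e+01, -7.31007713e-04,
        7.83074484e-02, -3.16228034e-03]), 'tool_pos': array([ 0.42304516, -0.22936791,  0.08234054]), 'tool_rot': array([-3.14057765e+00,  3.96293330e-04,  2.55450123e+00]), 'wrist_force': array([0.41390669, 0.43436587, 0.41288121]), 'moment': array([-0.01787954, -0.03299791, -0.05617896]), 'width': 0.1567213445828493}
```

View pics/w5.png

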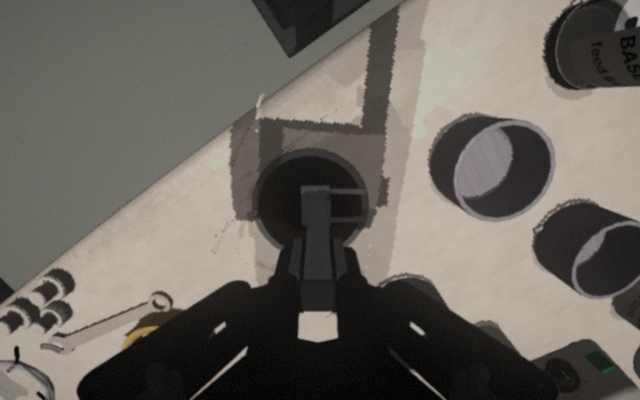

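Gripped, with an opening of about 13.3 mm and the spoon undisturbed. I'll lift it, calibrate where the fork sits in the tool frame, and plan the scoop headings.

```bash
python3 -m handwheel '{"travel":[[0,0,1],[0,0,3],[0,0,4],[0,0,4],[0,0,3.5],[0,0,1.5],[0,0,0]],"turn":[[0,0,0],[0,0,0],[0,0,0],[0,0,0],[0,0,0],[0,0,0],[0,0,0]],"claw":[1,1,1,1,1,1,1]}'
cat >> h.py <<'E'
from scipy.spatial.transform import Rotation as Ro
FZ=0.0783
def tool(st=None):
    st=st or arm.get_state();return np.array(st['tool_pos']),Ro.from_euler('xyz',st['tool_rot']).as_matrix()
def spoon_pts(P,st=None,s=0.,a=0.,dz=FZ):
    """spoon-frame points -> world; tool y = fork +x, tool z = -spoon z, tool x = spoon y (left) """
    p,R=tool(st);P=np.asarray(P,float).reshape(-1,3)
    t=np.c_[P[:,1]+s,P[:,0]+a,dz-P[:,2]]
    return p+t@R.T
E
python3 - <<'E'
from h import *
w=arm.camera('wrist');st=arm.get_state();print(st['tool_pos'],st['tool_rot'],st['wrist_force'],st['width'])
im=cv2.cvtColor(w['pixels'],cv2.COLOR_RGB2BGR);im=cv2.convertScaleAbs(im,alpha=1.6,beta=10)
P=[[40,12.5,2.5],[40,-12.5,2.5],[10,18,2.5],[10,-18,2.5],[-14,18,2.5],[-14,-18,2.5],[10,11,22.5],[10,-11,22.5]]
P=np.array(P)/1000
uv=proj(w,spoon_pts(P,st));print(np.round(uv,1))
x0,y0=270,140;f=6
c=cv2.resize(im[y0:240,x0:400],None,fx=f,fy=f,interpolation=cv2.INTER_CUBIC)
for q in uv: cv2.circle(c,tuple(int(v) for v in (q-[x0,y0]+.5)*f),4,(0,0,255),1)
cv2.imwrite('pics/w6c.png',c);save(w,'w6')
E
```

```text
t: 6.98
tool_pos: [0.4207, -0.2275, 0.2582]
tool_rot: [-3.141, -0.003, 2.555]
wrist_force: [-0.2, -0.3, -1.7]
width: 0.154
[ 0.42031641 -0.22725362  0.25730061] [-3.14093895 -0.00443436  2.5544974 ] [-0.63528701 -0.06438997 -0.9505292 ] 0.1529664643377055
[[365.  192.4]
 [363.4 220.4]
 [328.8 186. ]
 [328.2 226.3]
 [299.5 186. ]
 [300.3 226.3]
 [329.7 202.2]
 [329.3 228.7]]
```

View pics/w6c.png

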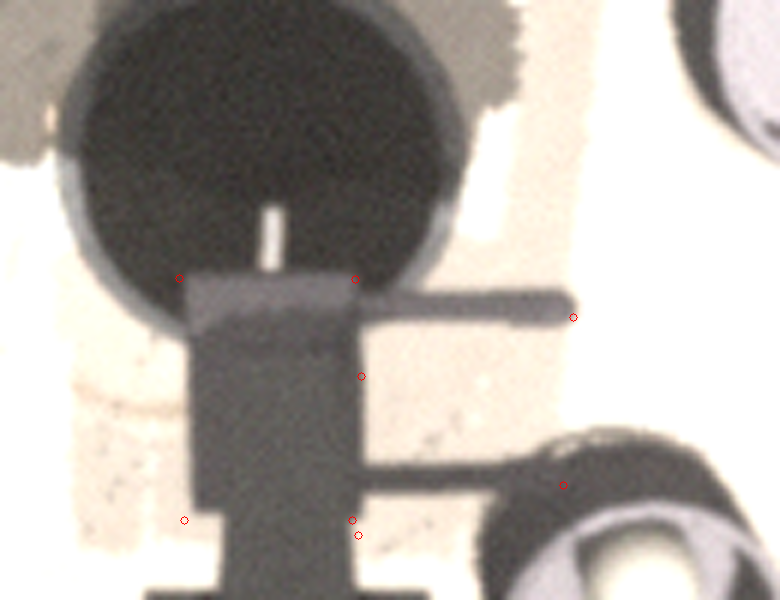

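Run:
```python
import numpy as np
B=dict(A=(.464,.138),B=(.530,.118),C=(.523,.203),D=(.4505,.224));B={k:np.array(v)for k,v in B.items()}
tc=np.array([.492,.169]);th=np.radians(1.8);Rt=np.array([[np.cos(th),-np.sin(th)],[np.sin(th),np.cos(th)]])
def rd(p,h,u):
    n=np.array([-u[1],u[0]]);d=p-h;x,y=d@u,d@n
    return np.hypot(max(-14e-3-x,0,x-40e-3),max(abs(y)-18e-3,0))
res=[]
for k,b in B.items():
  for deg in range(-180,180,5):
    u=np.array([np.cos(np.radians(deg)),np.sin(np.radians(deg))]);n=np.array([-u[1],u[0]])
    m=[]
    for g,lim in ((.060,.015),(.0255,.015)):
      h=b-g*u
      c=np.array([h+x*u+y*n for x,y in((-.014,.018),(-.014,-.018),(.04,.0147),(.04,-.0147))])
      t=np.abs((c-tc)@Rt);m.append(min((.076-t[:,0]).min(),(.096-t[:,1]).min()))
      m+= [rd(o,h,u)-lim for kk,o in B.items() if kk!=k]
    res.append((min(m),k,deg,np.round((b-.06*u),3)))
res.sort(key=lambda r:-r[0])
for r in res[:40]: print(round(r[0]*1000,1),*r[1:])
```

```text
9.6 B -55 [0.496 0.167]
9.0 D 130 [0.489 0.178]
8.2 A -160 [0.52  0.159]
8.2 C 20 [0.467 0.182]
6.0 C 15 [0.465 0.187]
5.7 D 125 [0.485 0.175]
5.3 D -165 [0.508 0.24 ]
4.7 B -50 [0.491 0.164]
3.7 B -60 [0.5  0.17]
3.6 B 20 [0.474 0.097]
3.4 D 135 [0.493 0.182]
3.4 A -165 [0.522 0.154]
3.4 B 15 [0.472 0.102]
3.2 A -105 [0.48  0.196]
2.4 A -155 [0.518 0.163]
2.4 C 25 [0.469 0.178]
1.9 A -110 [0.485 0.194]
1.9 C 70 [0.502 0.147]
0.3 C 10 [0.464 0.193]
0.3 D -170 [0.51  0.234]
0.1 D 120 [0.48  0.172]
-0.5 A 135 [0.506 0.096]
-0.5 B -45 [0.488 0.16 ]
-0.5 D -160 [0.507 0.245]
-1.3 A -130 [0.503 0.184]
-1.3 C 50 [0.484 0.157]
-1.3 C 45 [0.481 0.161]
-1.3 A -135 [0.506 0.18 ]
-1.8 A -100 [0.474 0.197]
-1.8 D 80 [0.44  0.165]
-1.8 B 10 [0.471 0.108]
-1.8 A -170 [0.523 0.148]
-1.9 B 25 [0.476 0.093]
-1.9 A -125 [0.498 0.187]
-1.9 C 55 [0.489 0.154]
-2.0 C 115 [0.548 0.149]
-2.0 B -65 [0.505 0.172]
-2.0 A -80 [0.454 0.197]
-2.0 D 100 [0.461 0.165]
-2.0 A -150 [0.516 0.168]
```

Best plan: scoop ball B (0.530, 0.118) at a heading of −55°, then ball C (0.523, 0.203) at about +20°. Next is the move above the tray, turning on the way.

```bash
python3 -m handwheel '{"travel":[[0.4,1.5,0.2],[0.6,3.4,0],[0.6,3.5,0],[0.6,3.5,0],[0.6,3.5,0],[0.7,3.5,0],[0.7,3.5,0],[0.7,3.5,0],[0.7,3.5,0],[0.7,3.5,0]],"turn":[[0,0,-0.15],[0,0,-0.17],[0,0,-0.17],[0,0,-0.17],[0,0,-0.17],[0,0,-0.17],[0,0,-0.17],[0,0,-0.17],[0,0,-0.17],[0,0,-0.17]],"claw":[1,1,1,1,1,1,1,1,1,1]}'
python3 -m handwheel '{"travel":[[0.4,2.5,-0.2],[0.2,1.5,0],[0,0.5,0]],"turn":[[0,0,-0.16],[0,0,-0.12],[0,0,-0.04]],"claw":[1,1,1]}'
python3 - <<'E'
from h import *
w=arm.camera('wrist');save(w,'w7');st=arm.get_state();print(st['tool_pos'],st['tool_rot'],st['wrist_force'],st['width'],st['joints'])
for o in arm.outline_of(w,'ball_1'):
    (x,y),r=cv2.minEnclosingCircle(np.argwhere(o['pixels'])[:,::-1].astype(np.float32))
    print(round(o['conf'],2),np.round([x,y,r],1),np.round(at_height(w,[[x,y]],.019),4))
print(proj(w,[[.53,.118,.019],[.523,.203,.019]]))
E
```

```text
t: 8.28
tool_pos: [0.4735, 0.1125, 0.2364]
tool_rot: [-3.114, -0.012, 0.813]
wrist_force: [0.1, -0.1, 0.3]
width: 0.154
t: 8.65
tool_pos: [0.4757, 0.1609, 0.2266]
tool_rot: [-3.109, -0.001, 0.484]
wrist_force: [0.2, -0.4, -0.5]
width: 0.152
[0.47532862 0.16112685 0.2262412 ] [-3.10809219e+00 -6.33515031e-04  4.82836959e-01] [-1.18628114  0.19331514 -1.8647082 ] 0.15452259068348226 [ 0.14808288 -0.06932514  1.84314516  0.03244801  1.37828306  1.22965557]
0.93 [376.1 149.3  13.2] [[0.5326 0.1165 0.019 ]]
0.78 [270.8 166.2  12. ] [[0.4507 0.2241 0.019 ]]
0.69 [335.6 188.3  10.9] [[0.4642 0.1365 0.019 ]]
0.65 [349.3  46.5  14. ] [[0.6186 0.2037 0.019 ]]
0.62 [311.  122.4  12.7] [[0.5234 0.2034 0.019 ]]
0.5 [330.1 247.9  67.9] [[0.384 0.101 0.019]]
0.47 [585.3 245.7   9.6] [[ 0.5596 -0.2197  0.019 ]]
[[373.9577071  150.55119264]
 [311.14260617 122.86250298]]
```

View pics/w7.png

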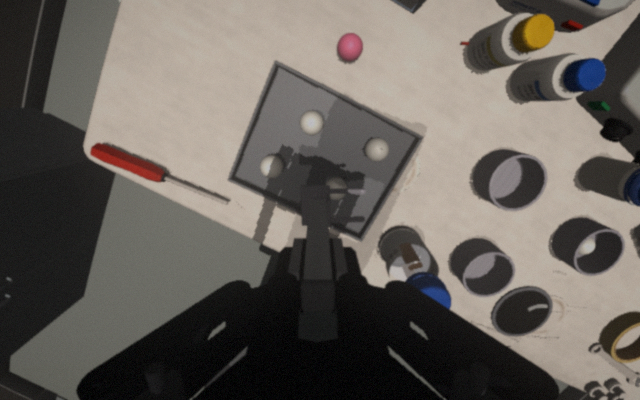

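```bash
cat >> h.py <<'E'
S_,A_=.0013,.0004
def go(handle_xy,footz,phi_deg,tilt_deg=0):
    """print travel cm and turn rotvec to bring spoon origin to given place, nose-down tilt about spoon y"""
    p,R=tool();ph=np.radians(phi_deg)
    # spoon rot: z-up, x at phi, nose down tilt: rotate about +y by tilt
    Rs=Ro.from_euler('ZY',[ph,np.radians(tilt_deg)]).as_matrix()
    Rd=np.c_[Rs[:,1],Rs[:,0],-Rs[:,2]]
    o=np.r_[handle_xy,footz]
    tcp=o-Rd@[S_,A_,FZ]
    dr=Ro.from_matrix(Rd@R.T).as_rotvec()
    print('travel cm',np.round((tcp-p)*100,2),'turn',np.round(dr,4),'target tcp',np.round(tcp,4))
def where(st=None):
    print('spoon origin',np.round(spoon_pts([0,0,0],st,S_,A_)[0],4),'tip',np.round(spoon_pts([.04,0,0],st,S_,A_)[0],4),'pocket',np.round(spoon_pts([.0265,0,0.0025],st,S_,A_)[0],4))
    p,R=tool(st);x=R[:,1];print('heading',np.round(np.degrees(np.arctan2(x[1],x[0])),2),'nose down deg',np.round(np.degrees(np.arcsin(-x[2])),2),'side tilt',np.round(np.degrees(np.arcsin(R[2,0])),2))
E
python3 - <<'E'
from h import *
where()
u=np.array([np.cos(np.radians(-55)),np.sin(np.radians(-55))])
go(np.array([.5326,.1165])-.062*u,.06,-55)
E
```

```text
spoon origin [0.4757 0.1631 0.1483] tip [0.4944 0.1277 0.147 ] pocket [0.4881 0.1396 0.1499]
heading -62.17 nose down deg 1.89 side tilt 0.06
travel cm [ 2.02  0.64 -8.83] turn [-0.0286 -0.0164  0.1251] target tcp [0.4957 0.1669 0.1383]
```

```bash
python3 -m handwheel '{"travel":[[0.8,0.3,-1],[0.8,0.3,-2],[0.4,0,-2.4],[0,0,-2.2],[0,0,-1],[0,0,0]],"turn":[[-0.015,-0.008,0.06],[-0.015,-0.008,0.06],[0,0,0],[0,0,0],[0,0,0],[0,0,0]],"claw":[1,1,1,1,1,1]}'
python3 - <<'E'
from h import *
w=arm.camera('wrist');save(w,'w8');where()
u=np.array([np.cos(np.radians(-55)),np.sin(np.radians(-55))])
for o in arm.outline_of(w,'ball_1'):
    (x,y),r=cv2.minEnclosingCircle(np.argwhere(o['pixels'])[:,::-1].astype(np.float32))
    print(round(o['conf'],2),np.round([x,y,r],1),np.round(at_height(w,[[x,y]],.019),4))
go(np.array([.5326,.1165])-.062*u,.006,-55)
E
```

```text
t: 9.5
tool_pos: [0.4926, 0.1638, 0.1319]
tool_rot: [-3.14, 0.01, 0.614]
wrist_force: [0.2, 0.8, -0.7]
width: 0.155
spoon origin [0.4935 0.1639 0.0542] tip [0.5166 0.1312 0.0542] pocket [0.5088 0.1423 0.0567]
heading -54.81 nose down deg 0.05 side tilt -0.55
0.94 [302.9 142.6  16.6] [[0.5236 0.2029 0.019 ]]
0.79 [367.   47.5  20.2] [[0.619  0.2039 0.019 ]]
0.76 [383.5 187.5  15.7] [[0.533 0.116 0.019]]
0.65 [242.5 192.4  15.7] [[0.4508 0.2238 0.019 ]]
0.64 [608.  325.5   8.9] [[ 0.5598 -0.2324  0.019 ]]
0.61 [333.5 230.5   7. ] [[0.4689 0.1283 0.019 ]]
travel cm [ 0.23  0.28 -4.9 ] turn [ 0.0045 -0.007  -0.0033] target tcp [0.4957 0.1669 0.0843]
```

View pics/w8.png

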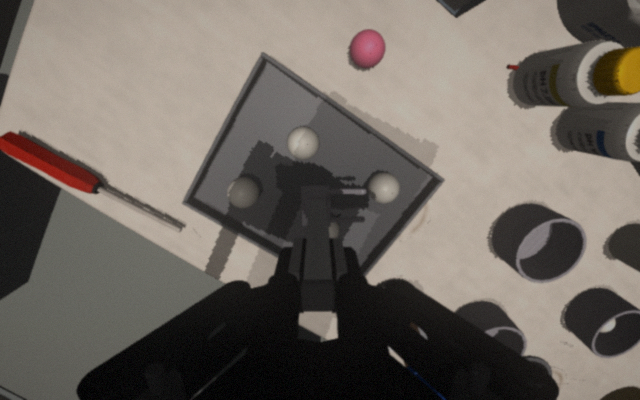

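```bash
python3 -m handwheel '{"travel":[[0.2,0.25,-1.2],[0.1,0.1,-1.4],[0,0.05,-1],[0,0,-0.3],[0,0,0]],"turn":[[0.004,-0.007,-0.003],[0,0,0],[0,0,0],[0,0,0],[0,0,0]],"claw":[1,1,1,1,1]}'
python3 - <<'E'
from h import *
where()
u=np.array([np.cos(np.radians(-55)),np.sin(np.radians(-55))])
go(np.array([.533,.116])-.060*u,.005,-55)
w=arm.camera('wrist');save(w,'w9')
o=arm.outline_of(w,'ball_tray')[0]
from numpy import median
T=cloud(w,o['pixels']);k=T[(T[:,2]<.012)];print('floor',np.median(k[:,2]))
E
```

```text
t: 10.22
tool_pos: [0.4977, 0.1686, 0.0931]
tool_rot: [3.14, -0.003, 0.611]
wrist_force: [0.8, 0.2, -1.0]
width: 0.158
spoon origin [0.4992 0.169  0.0148] tip [0.5222 0.1362 0.0149] pocket [0.5144 0.1473 0.0173]
heading -54.97 nose down deg -0.1 side tilt 0.17
travel cm [-0.04 -0.38 -0.98] turn [-0.0002  0.0034 -0.0005] target tcp [0.4973 0.1647 0.0833]
floor 0.003577773246351279
```

View pics/w9.png

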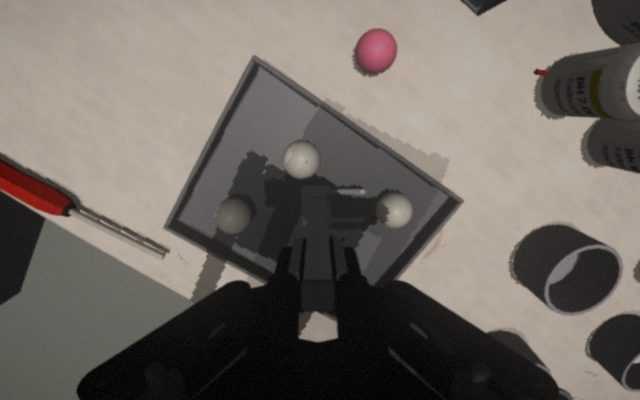

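```bash
python3 -m handwheel '{"travel":[[-0.2,-0.15,-0.4],[0,0,-0.35],[0,0,-0.1],[0,0,0]],"turn":[[0,0.003,0],[0,0,0],[0,0,0],[0,0,0]],"claw":[1,1,1,1]}'
python3 - <<'E'
from h import *
where();print(arm.get_state()['wrist_force'])
u=np.array([np.cos(np.radians(-55)),np.sin(np.radians(-55))])
b=np.array([.533,.116]);o=spoon_pts([0,0,0],None,S_,A_)[0][:2];n=np.array([-u[1],u[0]]);print('along,lat',(b-o)@u,(b-o)@n)
go(b-.026*u,.0046,-55)
w=arm.camera('wrist')
im=cv2.convertScaleAbs(cv2.cvtColor(w['pixels'],cv2.COLOR_RGB2BGR),alpha=1.8,beta=10)
cv2.imwrite('pics/w10.png',cv2.resize(im[150:270,270:430],None,fx=5,fy=5,interpolation=cv2.INTER_CUBIC))
for o in arm.outline_of(w,'ball_1'):
    (x,y),r=cv2.minEnclosingCircle(np.argwhere(o['pixels'])[:,::-1].astype(np.float32))
    print(round(o['conf'],2),np.round([x,y,r],1),np.round(at_height(w,[[x,y]],.019),4))
E
```

```text
t: 10.82
tool_pos: [0.4964, 0.167, 0.0853]
tool_rot: [3.141, -0.002, 0.611]
wrist_force: [0.4, -1.0, -1.4]
width: 0.155
spoon origin [0.4979 0.1675 0.007 ] tip [0.5209 0.1347 0.0071] pocket [0.5131 0.1458 0.0096]
heading -54.98 nose down deg -0.05 side tilt 0.14
[ 0.39673798 -0.99827565 -1.44895382]
along,lat 0.06231731254852584 -0.0007820433127379706
travel cm [ 2.04 -3.01 -0.24] turn [-0.0007  0.0025 -0.0003] target tcp [0.5168 0.1369 0.0829]
0.89 [377.   44.8  24.3] [[0.6186 0.2041 0.019 ]]
0.81 [300.  158.6  20. ] [[0.5237 0.203  0.019 ]]
0.7 [229.  217.   19.3] [[0.451  0.2237 0.019 ]]
0.57 [396.3 211.1  18.3] [[0.533  0.1158 0.019 ]]
```

View pics/w10.png

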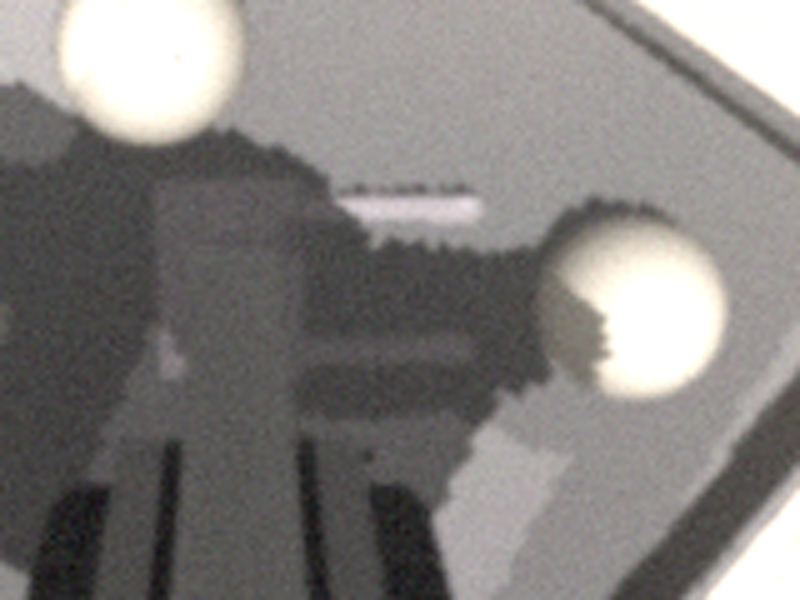

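```bash
python3 -m handwheel '{"travel":[[-0.05,-0.05,-0.15],[0,0,-0.05],[0.3,-0.43,0],[0.35,-0.5,0],[0.35,-0.5,0],[0.3,-0.43,0],[0.2,-0.29,0],[0,0,0]],"turn":[[-0.0007,0.0025,0],[0,0,0],[0,0,0],[0,0,0],[0,0,0],[0,0,0],[0,0,0],[0,0,0]],"claw":[1,1,1,1,1,1,1,1]}'
cat > look.py <<'E'
from h import *
import sys
where();print(arm.get_state()['wrist_force'])
w=arm.camera('wrist')
im=cv2.convertScaleAbs(cv2.cvtColor(w['pixels'],cv2.COLOR_RGB2BGR),alpha=1.8,beta=10)
cv2.imwrite('pics/%s.png'%sys.argv[1],cv2.resize(im[150:270,270:430],None,fx=5,fy=5,interpolation=cv2.INTER_CUBIC))
p,R=tool();o=spoon_pts([0,0,0],None,S_,A_)[0]
hz=float(sys.argv[2]) if len(sys.argv)>2 else .019
for q in arm.outline_of(w,'ball_1'):
    (x,y),r=cv2.minEnclosingCircle(np.argwhere(q['pixels'])[:,::-1].astype(np.float32))
    X=at_height(w,[[x,y]],hz)[0];d=(X-o)
    if np.hypot(*d[:2])<.12: print(round(q['conf'],2),np.round([x,y,r],1),np.round(X,4),'along',round(d@R[:,1],4),'lat',round(d@R[:,0],4))
E
python3 look.py w11
```

```text
t: 11.92
tool_pos: [0.5126, 0.1431, 0.0836]
tool_rot: [3.141, -0.0, 0.611]
wrist_force: [0.1, -0.1, -1.3]
width: 0.151
spoon origin [0.5139 0.1435 0.0053] tip [0.5369 0.1107 0.0053] pocket [0.5291 0.1218 0.0078]
heading -55.01 nose down deg -0.03 side tilt 0.03
[ 0.05695269 -0.08126275 -1.30631971]
0.8 [193.1 217.1  19.6] [0.451  0.2237 0.019 ] along -0.1016 lat -0.0055
0.69 [361.4 211.   18.9] [0.5333 0.1156 0.019 ] along 0.0342 lat -0.0001
0.64 [283.  253.   12.8] [0.4656 0.1463 0.019 ] along -0.0298 lat -0.0379
0.56 [260.8 158.2  20.5] [0.5235 0.2034 0.019 ] along -0.0434 lat 0.0423
```

View pics/w11.png

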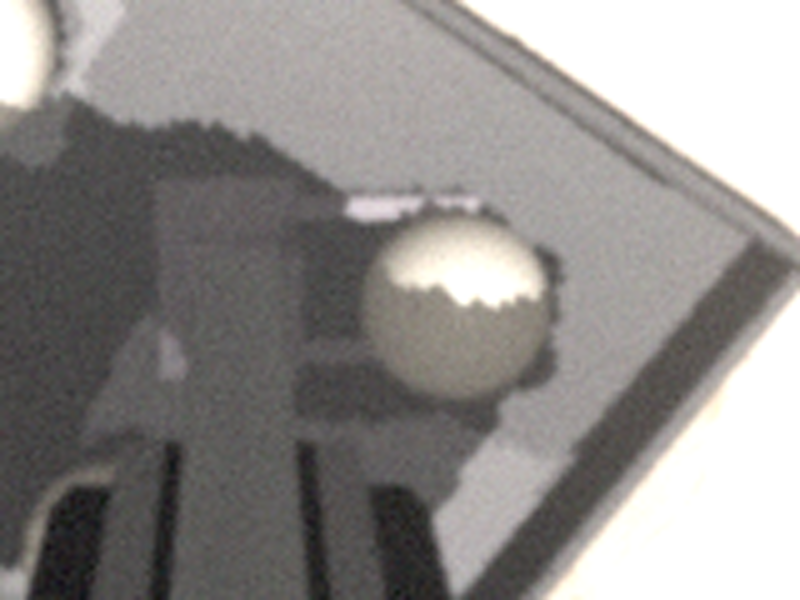

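```bash
python3 -m handwheel '{"travel":[[0.17,-0.25,-0.03],[0.12,-0.17,0],[0.1,-0.14,0],[0,0,0]],"turn":[[0,0,0],[0,0,0],[0,0,0],[0,0,0]],"claw":[1,1,1,1]}'
python3 look.py w12
```

```text
t: 12.52
tool_pos: [0.5163, 0.1377, 0.0832]
tool_rot: [3.141, -0.0, 0.612]
wrist_force: [-0.2, -0.3, -1.8]
width: 0.153
spoon origin [0.5176 0.1381 0.0049] tip [0.5406 0.1053 0.0049] pocket [0.5328 0.1164 0.0074]
heading -54.96 nose down deg -0.02 side tilt 0.02
[-0.23198811 -0.26856559 -1.80824014]
0.89 [352.8 211.5  18.9] [0.5328 0.1158 0.019 ] along 0.0271 lat -0.0004
0.89 [184.6 218.   19.7] [0.4501 0.2236 0.019 ] along -0.1087 lat -0.0062
0.81 [280.5 258.5  17.3] [0.4639 0.1399 0.019 ] along -0.0322 lat -0.043
0.65 [252.  158.4  20.5] [0.5233 0.2034 0.019 ] along -0.0501 lat 0.0421
```

View pics/w12.png

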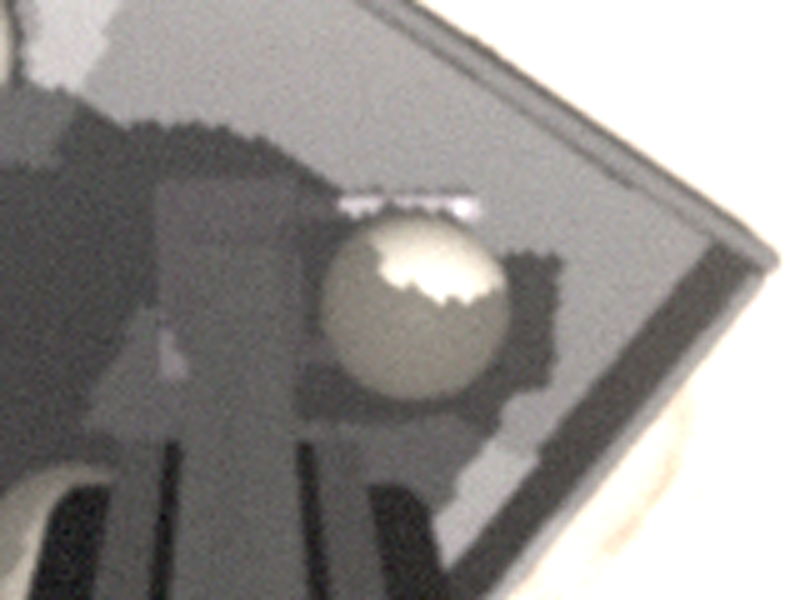

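```bash
python3 -m handwheel '{"travel":[[0.04,-0.06,0],[0,0,0.1],[0,0,0.2],[0,0,0.3],[0,0,0.5],[0,0,0.3],[0,0,0]],"turn":[[0,0,0],[0,0,0],[0,0,0],[0,0,0],[0,0,0],[0,0,0],[0,0,0]],"claw":[1,1,1,1,1,1,1]}'
python3 look.py w13 .03
```

```text
t: 13.5
tool_pos: [0.5166, 0.1373, 0.0983]
tool_rot: [3.141, -0.0, 0.612]
wrist_force: [0.2, -0.3, -1.3]
width: 0.156
spoon origin [0.5179 0.1378 0.02  ] tip [0.5409 0.105  0.0201] pocket [0.5331 0.1161 0.0226]
heading -54.94 nose down deg -0.01 side tilt 0.03
[ 0.20302845 -0.29590028 -1.29598881]
0.87 [191.8 210.8  18.9] [0.4569 0.2219 0.03  ] along -0.1039 lat -0.0015
0.79 [283.5 250.   16.9] [0.4702 0.1409 0.03  ] along -0.0299 lat -0.0371
0.67 [325.5  47.5  22.5] [0.6172 0.2021 0.03  ] along 0.0044 lat 0.1183
0.56 [351.6 210.2  19. ] [0.5325 0.1155 0.03  ] along 0.0266 lat -0.0008
```

View pics/w13.png

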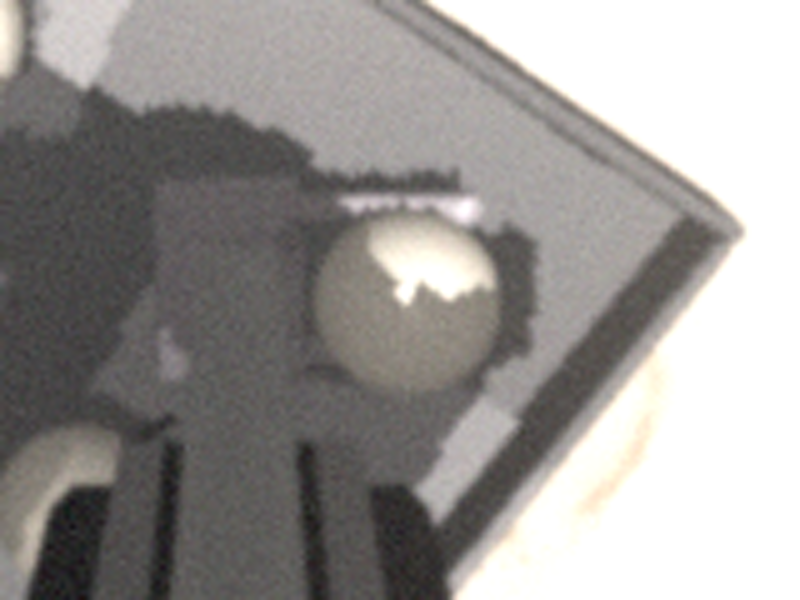

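Ball B sits in the pocket (along 26.6 mm, lateral −0.8 mm). I'll lift it and carry it toward the far empty jar.

```bash
python3 -m handwheel '{"travel":[[0,0,0.7],[0,0,1.2],[0,0,1.5],[0,-0.3,1.5],[0.1,-0.8,1],[0.2,-1.3,0.4],[0.3,-1.5,0],[0.35,-1.6,0],[0.35,-1.6,0],[0.35,-1.6,0]],"turn":[[0,0,0],[0,0,0],[0,0,0],[0,0,0],[0,0,0],[0,0,0],[0,0,0],[0,0,0],[0,0,0],[0,0,0]],"claw":[1,1,1,1,1,1,1,1,1,1]}'
python3 -m handwheel '{"travel":[[0.35,-1.5,0],[0.3,-1.2,0],[0.2,-0.8,0],[0.1,-0.4,0],[0,0,0]],"turn":[[0,0,0],[0,0,0],[0,0,0],[0,0,0],[0,0,0]],"claw":[1,1,1,1,1]}'
cat > jar.py <<'E'
from h import *
import sys
w=arm.camera('wrist');save(w,sys.argv[1]);where()
for q in arm.outline_of(w,'jar_1'):
    m=q['pixels'];c=cloud(w,m);k=c[(c[:,2]>.038)&(c[:,2]<.052)]
    if len(k)<30: continue
    (x,y),r=cv2.minEnclosingCircle(k[:,:2].astype(np.float32))
    v,u=np.nonzero(m)
    print('jar',round(q['conf'],2),np.round(q['uv']),'enc',np.round([x,y,r],4),'rim z',np.round(np.median(k[:,2]),4))
E
python3 jar.py w14
```

```text
t: 14.85
tool_pos: [0.5334, 0.0439, 0.1654]
tool_rot: [3.141, 0.0, 0.612]
wrist_force: [-0.1, 0.0, -1.7]
width: 0.154
t: 15.48
tool_pos: [0.5436, 0.0009, 0.1648]
tool_rot: [-3.141, 0.001, 0.61]
wrist_force: [-0.4, 0.2, -1.9]
width: 0.154
spoon origin [0.5447 0.0015 0.0864] tip [ 0.5676 -0.0312  0.0864] pocket [ 0.5599 -0.0202  0.0889]
heading -55.03 nose down deg 0.04 side tilt -0.06
jar 0.92 [482. 279.] enc [ 0.5602 -0.2158  0.0366] rim z 0.0434
jar 0.91 [365. 271.] enc [ 0.4622 -0.1007  0.0363] rim z 0.0438
jar 0.63 [384. 184.] enc [ 0.5808 -0.0512  0.0363] rim z 0.044
```

View pics/w14.png

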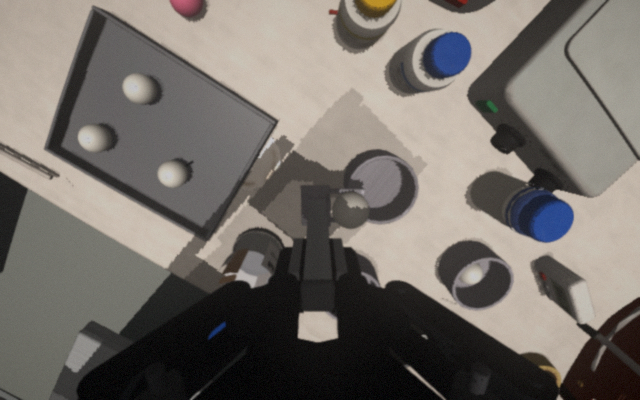

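```bash
cat > pour.py <<'E'
from h import *
import sys
jx,jy,phi,back,z=map(float,sys.argv[1:6])
u=np.array([np.cos(np.radians(phi)),np.sin(np.radians(phi))])
tip=np.r_[np.array([jx,jy])-back*u,z]
last=None
p,R=tool()
for t in map(float,sys.argv[6:]):
    Rs=Ro.from_euler('ZY',[np.radians(phi),np.radians(t)]).as_matrix()
    o=tip-Rs@[.04,0,0]
    Rd=np.c_[Rs[:,1],Rs[:,0],-Rs[:,2]];tcp=o-Rd@[S_,A_,FZ]
    print(t,'d from now',np.round((tcp-p)*100,2),'turn',np.round(Ro.from_matrix(Rd@R.T).as_rotvec(),4), 'tcp',np.round(tcp,4), '' if last is None else 'step %s'%np.round((tcp-last)*100,2));last=tcp
E
python3 pour.py .5808 -.0512 -55 .015 .054 0 8 16 24 30 36
```

```text
0.0 d from now [ 0.45 -0.79 -3.24] turn [ 0.     -0.0012  0.0004] tcp [ 0.548  -0.0066  0.1323] 
8.0 d from now [ 1.1  -1.71 -2.76] turn [0.1144 0.0789 0.0003] tcp [ 0.5544 -0.0158  0.1372] step [ 0.65 -0.92  0.49]
16.0 d from now [ 1.78 -2.68 -2.43] turn [0.2288 0.159  0.0003] tcp [ 0.5612 -0.0255  0.1404] step [ 0.68 -0.97  0.32]
24.0 d from now [ 2.48 -3.68 -2.28] turn [3.432e-01 2.390e-01 2.000e-04] tcp [ 0.5682 -0.0355  0.142 ] step [ 0.7  -1.    0.16]
30.0 d from now [ 3.01 -4.44 -2.27] turn [4.290e-01 2.991e-01 1.000e-04] tcp [ 0.5735 -0.0431  0.142 ] step [ 0.53 -0.76  0.  ]
36.0 d from now [ 3.53 -5.19 -2.37] turn [5.148e-01 3.591e-01 1.000e-04] tcp [ 0.5788 -0.0506  0.1411] step [ 0.53 -0.75 -0.09]
```

```bash
python3 -m handwheel '{"travel":[[0.2,-0.4,-0.8],[0.2,-0.4,-1.0],[0.05,0,-0.8],[0,0,-0.4],[0,0,0]],"turn":[[0,0,0],[0,0,0],[0,0,0],[0,0,0],[0,0,0]],"claw":[1,1,1,1,1]}'
python3 pour.py .5808 -.0512 -55 .015 .054 0 8 16
python3 -m handwheel '{"travel":[[0.32,-0.46,0.22],[0.32,-0.46,0.2],[0.34,-0.48,0.16],[0.34,-0.48,0.14],[0,0,0]],"turn":[[0.057,0.04,0],[0.057,0.04,0],[0.057,0.04,0],[0.057,0.04,0],[0,0,0]],"claw":[1,1,1,1,1]}'
python3 pour.py .5808 -.0512 -55 .015 .054 16 24 30 36
python3 jar.py w15
```

```text
t: 16.2
tool_pos: [0.5474, -0.0062, 0.1316]
tool_rot: [-3.14, 0.002, 0.612]
wrist_force: [0.0, -0.1, -1.3]
width: 0.155
0.0 d from now [ 0.05 -0.03  0.07] turn [-0.0005 -0.0029 -0.001 ] tcp [ 0.548  -0.0066  0.1323] 
8.0 d from now [ 0.7  -0.96  0.56] turn [ 0.1139  0.0772 -0.0011] tcp [ 0.5544 -0.0158  0.1372] step [ 0.65 -0.92  0.49]
16.0 d from now [ 1.38 -1.93  0.88] turn [ 0.2282  0.1574 -0.0013] tcp [ 0.5612 -0.0255  0.1404] step [ 0.68 -0.97  0.32]
t: 16.82
tool_pos: [0.562, -0.025, 0.1404]
tool_rot: [-2.856, -0.001, 0.614]
wrist_force: [-1.0, -0.4, -0.5]
width: 0.16
16.0 d from now [-0.08 -0.05  0.  ] turn [-0.0059 -0.0031 -0.0035] tcp [ 0.5612 -0.0255  0.1404] 
24.0 d from now [ 0.62 -1.05  0.16] turn [ 0.1084  0.0772 -0.0035] tcp [ 0.5682 -0.0355  0.142 ] step [ 0.7  -1.    0.16]
30.0 d from now [ 1.15 -1.8   0.16] turn [ 0.194   0.1374 -0.0034] tcp [ 0.5735 -0.0431  0.142 ] step [ 0.53 -0.76  0.  ]
36.0 d from now [ 1.68 -2.55  0.07] turn [ 0.2797  0.1976 -0.0033] tcp [ 0.5788 -0.0506  0.1411] step [ 0.53 -0.75 -0.09]
spoon origin [ 0.5503 -0.0059  0.0652] tip [ 0.5724 -0.0373  0.0539] pocket [ 0.5654 -0.0273  0.0601]
heading -54.74 nose down deg 16.36 side tilt 0.05
jar 0.81 [517. 313.] enc [ 0.5613 -0.2164  0.037 ] rim z 0.0433
jar 0.65 [392. 192.] enc [ 0.5809 -0.0515  0.0362] rim z 0.0441
jar 0.57 [332. 314.] enc [ 0.4344 -0.0919  0.0181] rim z 0.0435
```

View pics/w15.png

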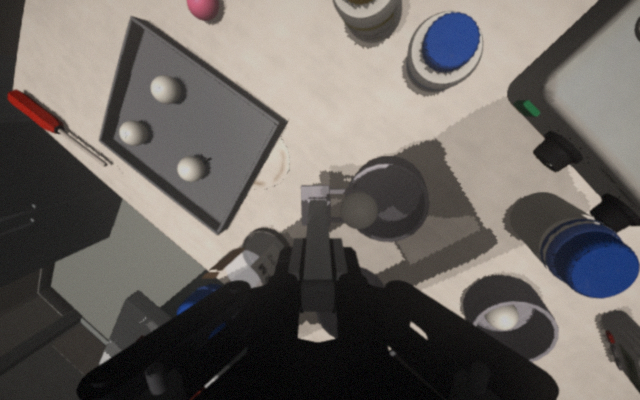

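```bash
python3 -m handwheel '{"travel":[[0.24,-0.4,0.05],[0.25,-0.38,0.05],[0.25,-0.38,0.02],[0.25,-0.38,0],[0.2,-0.3,0],[0,0,0],[0,0,0]],"turn":[[0.043,0.030,-0.003],[0.043,0.030,0],[0.043,0.030,0],[0.043,0.03,0],[0.036,0.025,0],[0,0,0],[0,0,0]],"claw":[1,1,1,1,1,1,1]}'
python3 jar.py w16
```

```text
t: 17.8
tool_pos: [0.5724, -0.0369, 0.1443]
tool_rot: [-2.606, -0.004, 0.62]
wrist_force: [-0.4, 0.3, -1.0]
width: 0.153
spoon origin [ 0.5506 -0.0037  0.0768] tip [ 0.5706 -0.0316  0.0564] pocket [ 0.5646 -0.0233  0.0655]
heading -54.36 nose down deg 30.69 side tilt 0.21
jar 0.86 [398. 199.] enc [ 0.5809 -0.0513  0.0361] rim z 0.044
jar 0.79 [368. 277.] enc [ 0.433  -0.0881  0.0096] rim z 0.0434
jar 0.76 [550. 333.] enc [ 0.562  -0.2165  0.037 ] rim z 0.0435
jar 0.74 [261. 259.] enc [0.4306 0.0098 0.0294] rim z 0.0512
```

View pics/w16.png

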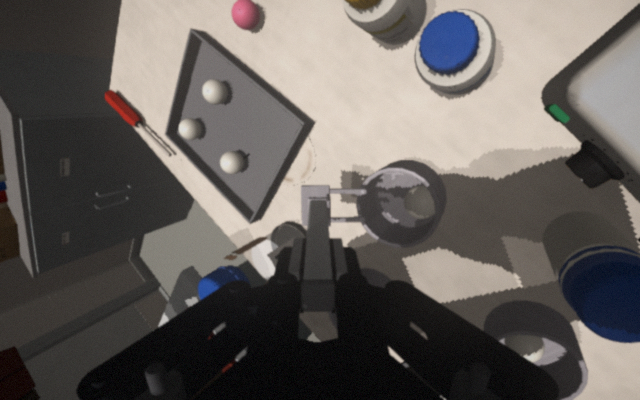

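```bash
python3 -m handwheel '{"travel":[[0,0,0.8],[0,0.2,1.2],[-0.2,0.7,1],[-0.4,1,0.5],[-0.5,1.2,0],[-0.5,1.5,0],[-0.5,1.5,0],[-0.5,1.5,0],[-0.5,1.5,0],[-0.5,1.5,0]],"turn":[[0,0,0],[0,0,0],[-0.09,-0.063,0],[-0.11,-0.077,0],[-0.11,-0.077,0],[-0.11,-0.077,0],[0,0,0.08],[0,0,0.15],[0,0,0.15],[0,0,0.15]],"claw":[1,1,1,1,1,1,1,1,1,1]}'
python3 - <<'E'
from h import *
where();go((.4653,.182),.06,20)
p=arm.camera('top');save(p,'top2')
im=cv2.cvtColor(p['pixels'],cv2.COLOR_RGB2BGR)[120:290,190:460]
cv2.imwrite('pics/top2c.png',cv2.resize(im,None,fx=2.9,fy=2.9,interpolation=cv2.INTER_CUBIC))
E
```

```text
t: 19.15
tool_pos: [0.537, 0.0738, 0.1923]
tool_rot: [3.14, -0.011, 1.165]
wrist_force: [0.4, -0.0, -0.7]
width: 0.155
spoon origin [0.5383 0.0756 0.114 ] tip [0.5751 0.0598 0.1141] pocket [0.5627 0.0651 0.1166]
heading -23.23 nose down deg -0.09 side tilt 0.62
travel cm [-7.16 10.68 -5.4 ] turn [-0.011   0.0019  0.7544] target tcp [0.4654 0.1806 0.1383]
```

View pics/top2c.png

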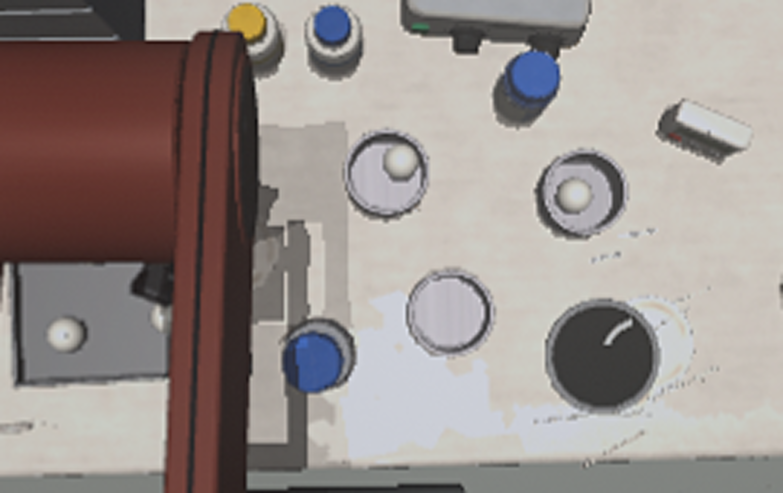

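The first ball is in the far jar (crop 400,160), and the filled jar and the bottles have not moved. Next is ball C.

```bash
python3 -m handwheel '{"travel":[[-1.2,1.8,0],[-1.5,2.2,-0.5],[-1.5,2.2,-1],[-1.4,2.1,-1],[-1,1.5,-1],[-0.4,0.7,-1],[0,0,-0.5],[0,0,0]],"turn":[[-0.01,0.002,0.14],[0,0,0.15],[0,0,0.15],[0,0,0.14],[0,0,0.1],[0,0,0.05],[0,0,0],[0,0,0]],"claw":[1,1,1,1,1,1,1,1]}'
python3 look.py w17
python3 -c "
from h import *
go((.4653,.182),.012,20)"
```

```text
t: 20.2
tool_pos: [0.4667, 0.1828, 0.1478]
tool_rot: [3.131, -0.003, 1.907]
wrist_force: [0.6, -0.1, -2.0]
width: 0.155
spoon origin [0.4674 0.1847 0.0695] tip [0.5051 0.1979 0.07  ] pocket [0.4924 0.1934 0.0723]
heading 19.25 nose down deg -0.62 side tilt 0.16
[ 0.58170157 -0.0600145  -2.00374538]
0.88 [314.3 146.7  16. ] [0.4509 0.2239 0.019 ] along -0.0034 lat 0.0424
0.76 [374.7 189.9  15.5] [0.5235 0.2028 0.019 ] along 0.0582 lat -0.0014
0.55 [296.  227.1  13.4] [0.4603 0.1373 0.019 ] along -0.023 lat -0.0425
travel cm [-0.17 -0.22 -5.79] turn [-0.0065  0.0099  0.0127] target tcp [0.4654 0.1806 0.0903]
```

View pics/w17.png

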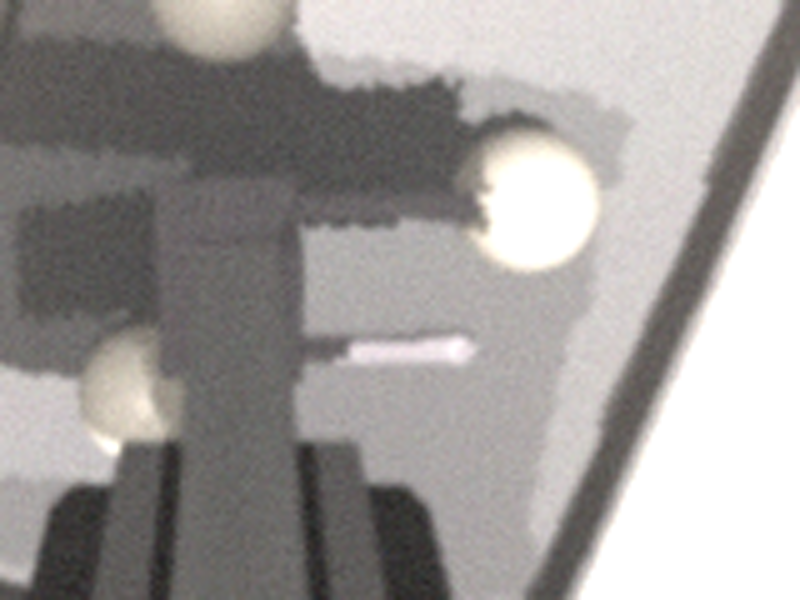

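```bash
python3 -m handwheel '{"travel":[[-0.15,-0.2,-1.2],[0,0,-1.5],[0,0,-1.5],[0,0,-1],[0,0,-0.4],[0,0,0]],"turn":[[-0.0065,0.01,0.0127],[0,0,0],[0,0,0],[0,0,0],[0,0,0],[0,0,0]],"claw":[1,1,1,1,1,1]}'
python3 look.py w18
python3 -c "
from h import *
go((.4653,.182),.005,20)"
```

```text
t: 21.05
tool_pos: [0.4652, 0.1797, 0.0875]
tool_rot: [-3.139, 0.0, 1.918]
wrist_force: [-0.0, 0.3, -1.6]
width: 0.157
spoon origin [0.465  0.181  0.0092] tip [0.5026 0.1946 0.0091] pocket [0.4899 0.19   0.0116]
heading 19.9 nose down deg 0.14 side tilt -0.0
[-0.03908006  0.29446747 -1.56266773]
0.73 [394.5 208.9  18.7] [0.5235 0.2028 0.019 ] along 0.0622 lat 0.0007
0.69 [319.5 154.   19.8] [0.451  0.2239 0.019 ] along 0.0012 lat 0.0452
0.54 [289.5 243.5   2.1] [0.4531 0.1441 0.019 ] along -0.0239 lat -0.0306
travel cm [-0.03  0.09 -0.48] turn [ 0.0006 -0.0012  0.0017] target tcp [0.4654 0.1806 0.0833]
```

View pics/w18.png

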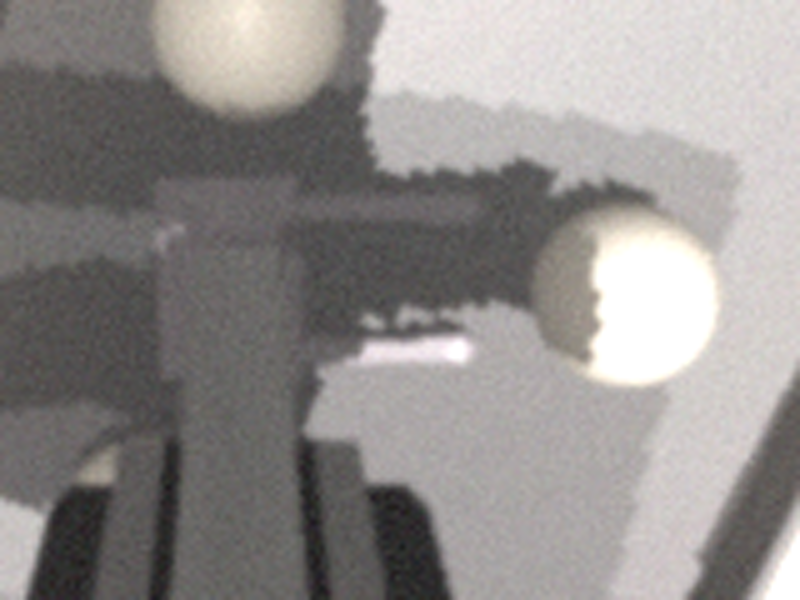

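```bash
python3 -m handwheel '{"travel":[[0,0.07,-0.25],[0,0,-0.15],[0.4,0.146,0],[0.6,0.22,0],[0.6,0.22,0],[0.5,0.18,0],[0.3,0.11,0],[0,0,0]],"turn":[[0,0,0.001],[0,0,0],[0,0,0],[0,0,0],[0,0,0],[0,0,0],[0,0,0],[0,0,0]],"claw":[1,1,1,1,1,1,1,1]}'
python3 look.py w19
```

```text
t: 22.15
tool_pos: [0.493, 0.1904, 0.0854]
tool_rot: [3.14, 0.001, 1.919]
wrist_force: [0.2, -0.2, -1.7]
width: 0.158
spoon origin [0.4931 0.1917 0.0071] tip [0.5307 0.2054 0.0071] pocket [0.518  0.2008 0.0096]
heading 19.97 nose down deg -0.11 side tilt -0.04
[ 0.22152396 -0.18246711 -1.74219121]
0.89 [262.7 255.4  18.2] [0.4632 0.1374 0.019 ] along -0.0465 lat -0.0408
0.74 [279.2 154.8  20.4] [0.4506 0.2241 0.019 ] along -0.0287 lat 0.0449
0.56 [373.9 209.6  19. ] [0.5354 0.2079 0.019 ] along 0.0455 lat 0.0008
0.29 [328.7 247.7  67.6] [0.5134 0.1635 0.019 ] along 0.0096 lat -0.0335
```

View pics/w19.png

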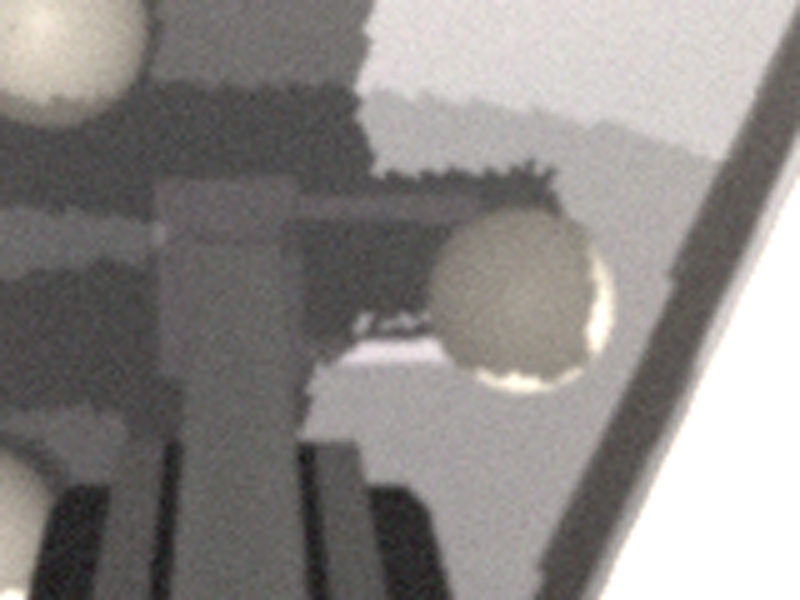

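The foot had crept up to 7 mm, so the tines nudged the ball forward. I'll back off, lower and retry.

```bash
python3 -m handwheel '{"travel":[[-0.5,-0.18,0],[-0.5,-0.18,0],[0,0,-0.18],[0,0,0]],"turn":[[0,0,0],[0,0,0],[0,-0.002,0],[0,0,0]],"claw":[1,1,1,1]}'
python3 look.py w20
```

```text
t: 22.75
tool_pos: [0.4812, 0.1862, 0.0833]
tool_rot: [3.139, 0.001, 1.919]
wrist_force: [0.1, -0.1, -1.8]
width: 0.153
spoon origin [0.4813 0.1875 0.005 ] tip [0.5189 0.2012 0.0051] pocket [0.5062 0.1966 0.0075]
heading 19.97 nose down deg -0.18 side tilt -0.07
[ 0.12984016 -0.06933864 -1.77590534]
0.69 [277.3 256.8  17.4] [0.4634 0.1375 0.019 ] along -0.0341 lat -0.0409
0.6 [295.9 155.8  20.4] [0.4509 0.2239 0.019 ] along -0.0162 lat 0.0445
0.59 [390.  211.5  18.6] [0.5357 0.2072 0.019 ] along 0.0578 lat -0.0
```

View pics/w20.png

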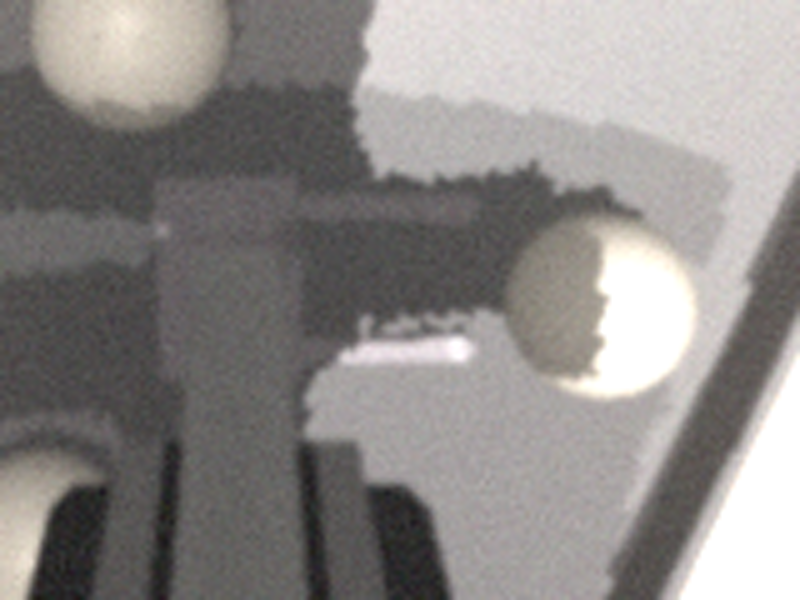

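```bash
python3 -m handwheel '{"travel":[[0.4,0.146,-0.05],[0.4,0.146,-0.02],[0.3,0.11,-0.02],[0,0,0]],"turn":[[0,0,0],[0,0,0],[0,0,0],[0,0,0]],"claw":[1,1,1,1]}'
python3 look.py w21
```

```text
t: 23.35
tool_pos: [0.4939, 0.1907, 0.0826]
tool_rot: [3.137, 0.001, 1.919]
wrist_force: [-0.2, 0.3, -0.1]
width: 0.156
spoon origin [0.4942 0.1921 0.0043] tip [0.5318 0.2058 0.0045] pocket [0.5191 0.2012 0.007 ]
heading 19.97 nose down deg -0.24 side tilt -0.08
[-0.23034175  0.26519227 -0.12913843]
0.84 [373.7 211.1  19.6] [0.5358 0.2078 0.019 ] along 0.0448 lat 0.0005
0.79 [261.5 258.5  18.4] [0.4641 0.1363 0.019 ] along -0.0471 lat -0.0422
0.57 [277.5 155.6  20.5] [0.4508 0.224  0.019 ] along -0.0297 lat 0.0448
```

```bash
python3 -m handwheel '{"travel":[[0.35,0.13,0.01],[0.3,0.11,-0.01],[0.2,0.07,-0.01],[0,0,0]],"turn":[[0,0.003,0],[0,0,0],[0,0,0],[0,0,0]],"claw":[1,1,1,1]}'
python3 look.py w22
```

```text
t: 23.95
tool_pos: [0.5026, 0.1939, 0.0824]
tool_rot: [3.141, 0.0, 1.919]
wrist_force: [0.1, 0.5, -0.9]
width: 0.155
spoon origin [0.5026 0.1953 0.0041] tip [0.5402 0.2089 0.0042] pocket [0.5275 0.2043 0.0067]
heading 19.97 nose down deg -0.04 side tilt -0.01
[ 0.07605069  0.46856905 -0.92239763]
0.85 [449.1 245.5  19.1] [0.6165 0.2044 0.019 ] along 0.1103 lat -0.0303
0.78 [250.5 258.   18.2] [0.4637 0.1368 0.019 ] along -0.0564 lat -0.0418
0.66 [265.  156.   20.6] [0.4506 0.2238 0.019 ] along -0.0391 lat 0.0445
0.55 [362.2 211.5  19.2] [0.5357 0.2077 0.019 ] along 0.0355 lat 0.0003
```

View pics/w22.png

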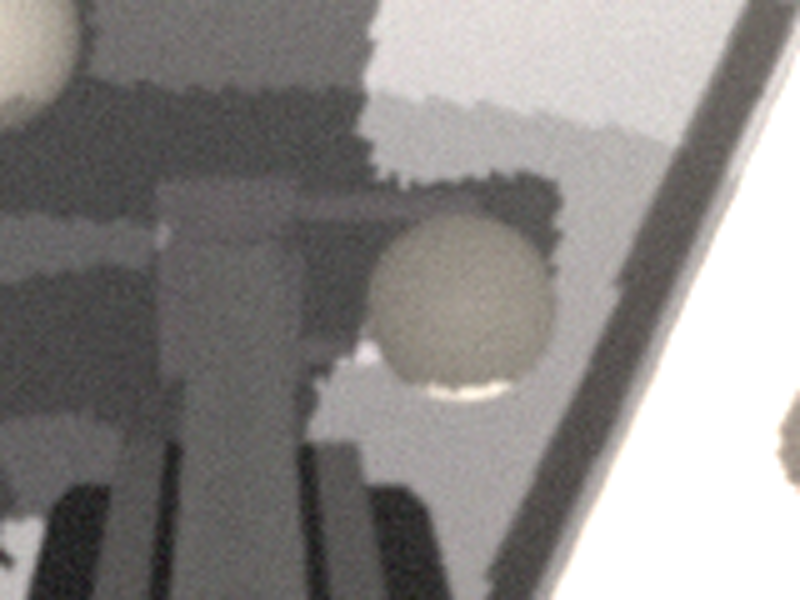

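```bash
python3 -m handwheel '{"travel":[[0.3,0.11,0.01],[0.25,0.09,0],[0.2,0.07,0],[0.1,0.035,0],[0,0,0]],"turn":[[0,0,0],[0,0,0],[0,0,0],[0,0,0],[0,0,0]],"claw":[1,1,1,1,1]}'
python3 look.py w23
```

```text
t: 24.68
tool_pos: [0.5115, 0.1972, 0.0825]
tool_rot: [3.141, 0.0, 1.919]
wrist_force: [-0.5, -0.1, -0.6]
width: 0.151
spoon origin [0.5115 0.1985 0.0042] tip [0.5491 0.2122 0.0042] pocket [0.5364 0.2076 0.0067]
heading 19.97 nose down deg -0.04 side tilt -0.01
[-0.49804033 -0.12541098 -0.63940658]
0.97 [350.3 211.2  18.8] [0.5356 0.2079 0.019 ] along 0.026 lat 0.0005
0.97 [437.6 246.1  19.1] [0.6164 0.2038 0.019 ] along 0.1005 lat -0.0308
0.81 [252.7 155.5  21.4] [0.4507 0.2242 0.019 ] along -0.0483 lat 0.0449
0.78 [240.  258.1  18.5] [0.4642 0.1367 0.019 ] along -0.0655 lat -0.0419
0.24 [329.7 247.9  67.8] [0.5319 0.1718 0.019 ] along 0.0101 lat -0.032
```

View pics/w23.png

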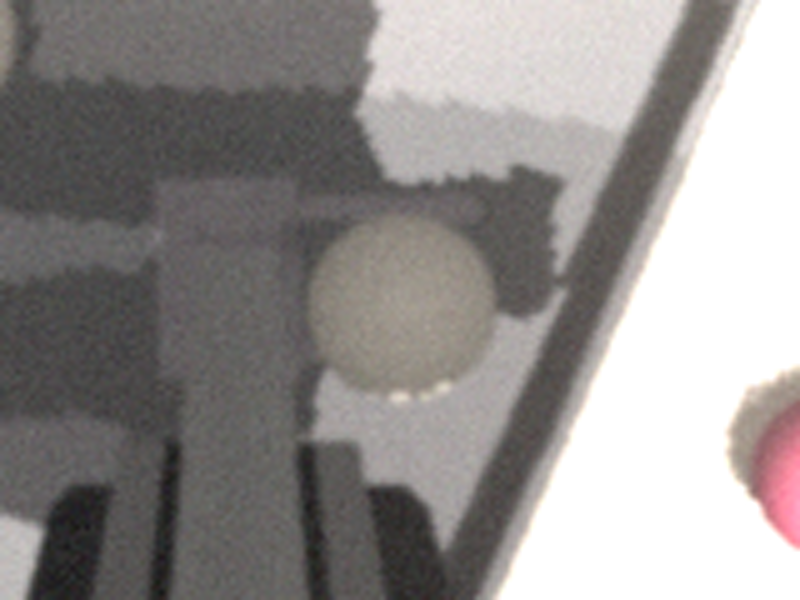

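```bash
python3 -m handwheel '{"travel":[[0,0,0.1],[0,0,0.2],[0,0,0.3],[0,0,0.5],[0,0,0.5],[0,0,0.2],[0,0,0]],"turn":[[0,0,0],[0,0,0],[0,0,0],[0,0,0],[0,0,0],[0,0,0],[0,0,0]],"claw":[1,1,1,1,1,1,1]}'
python3 look.py w24 .035
```

```text
t: 25.65
tool_pos: [0.5113, 0.1971, 0.102]
tool_rot: [3.141, 0.0, 1.919]
wrist_force: [-0.1, 0.8, -1.7]
width: 0.155
spoon origin [0.5113 0.1985 0.0237] tip [0.5489 0.2121 0.0238] pocket [0.5362 0.2075 0.0262]
heading 19.97 nose down deg -0.04 side tilt -0.02
[-0.10010488  0.76104873 -1.67477365]
0.72 [245.8 247.7  17.4] [0.4658 0.1458 0.035 ] along -0.0607 lat -0.034
0.69 [429.8 234.6  16.6] [0.6071 0.21   0.035 ] along 0.094 lat -0.0219
0.68 [350.4 210.1  19. ] [0.536  0.2076 0.035 ] along 0.0264 lat 0.0002
0.64 [258.5 151.5  19.1] [0.4532 0.2278 0.035 ] along -0.0445 lat 0.0474
```

View pics/w24.png

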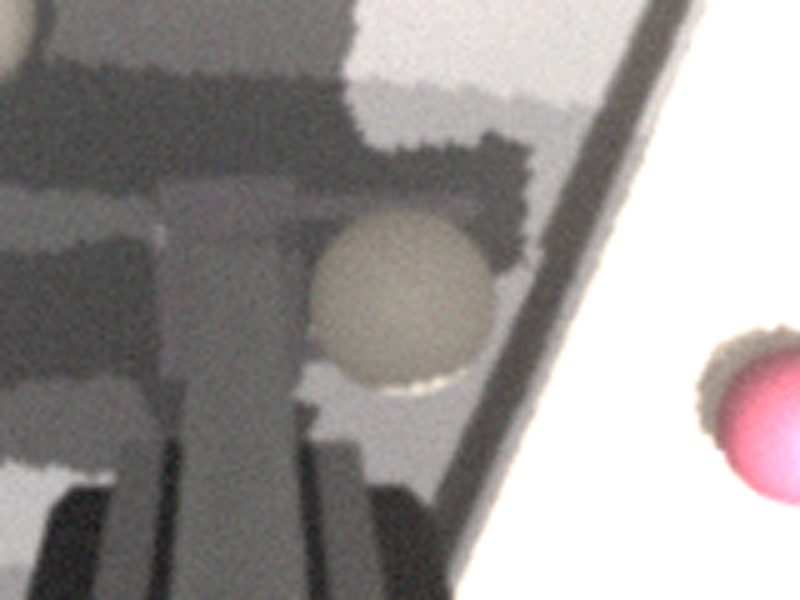

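Ball C is seated in the pocket and moved up with the spoon. I'll lift it clear of the tall bottle and carry it to the near empty jar.

```bash
python3 -m handwheel '{"travel":[[0,0,0.8],[0,0,1.6],[0,0,2.2],[0,0,2.4],[0,0,2.4],[0,0,2],[-0.1,-0.3,1.6],[-0.3,-0.9,1],[-0.5,-1.5,0.3],[-0.6,-1.9,0]],"turn":[[0,0,0],[0,0,0],[0,0,0],[0,0,0],[0,0,0],[0,0,0],[0,0,0],[0,0,0],[0,0,0],[0,0,0]],"claw":[1,1,1,1,1,1,1,1,1,1]}'
python3 -m handwheel '{"travel":[[-0.6,-1.9,0],[-0.6,-1.9,0],[-0.65,-1.9,0],[-0.65,-1.9,0],[-0.65,-1.9,0],[-0.65,-1.9,0],[-0.65,-1.9,0],[-0.65,-1.9,0],[-0.65,-1.9,0],[-0.6,-1.8,0]],"turn":[[0,0,0],[0,0,0],[0,0,0],[0,0,0],[0,0,0],[0,0,0],[0,0,0],[0,0,0],[0,0,0],[0,0,0]],"claw":[1,1,1,1,1,1,1,1,1,1]}'
python3 -c "
from h import *
where();go((.4105,-.1195),.09,20)"
```

```text
t: 27.0
tool_pos: [0.4949, 0.1488, 0.2558]
tool_rot: [3.138, 0.001, 1.921]
wrist_force: [-0.3, -0.2, -1.9]
width: 0.156
t: 28.25
tool_pos: [0.4173, -0.0564, 0.2448]
tool_rot: [-3.127, -0.004, 1.913]
wrist_force: [-0.2, -0.3, -1.9]
width: 0.152
spoon origin [ 0.416  -0.0551  0.1665] tip [ 0.4537 -0.0417  0.1659] pocket [ 0.441  -0.0462  0.1686]
heading 19.63 nose down deg 0.83 side tilt 0.23
travel cm [-0.67 -6.45 -7.65] turn [ 0.0011 -0.015   0.0065] target tcp [ 0.4106 -0.1209  0.1683]
```

```bash
python3 -m handwheel '{"travel":[[-0.1,-1.6,0],[-0.1,-1.5,0],[-0.15,-1.4,-0.4],[-0.15,-1.1,-0.9],[-0.1,-0.6,-1.4],[0,-0.2,-1.6],[0,0,-1.6],[0,0,-1.1],[0,0,-0.5],[0,0,0]],"turn":[[0,-0.005,0.003],[0,-0.005,0.003],[0,-0.003,0],[0,0,0],[0,0,0],[0,0,0],[0,0,0],[0,0,0],[0,0,0],[0,0,0]],"claw":[1,1,1,1,1,1,1,1,1,1]}'
python3 jar.py w25; python3 look.py w25b .1
python3 pour.py .4622 -.1007 20 .015 .054 0 8 16 24 30 36
```

```text
t: 29.5
tool_pos: [0.4044, -0.1243, 0.1587]
tool_rot: [-3.132, -0.006, 1.915]
wrist_force: [-0.3, -0.6, -1.5]
width: 0.157
spoon origin [ 0.4036 -0.1229  0.0807] tip [ 0.4413 -0.1094  0.0804] pocket [ 0.4286 -0.1139  0.083 ]
heading 19.74 nose down deg 0.52 side tilt 0.35
jar 0.75 [504. 175.] enc [ 0.5803 -0.051   0.037 ] rim z 0.0437
jar 0.65 [384. 183.] enc [ 0.4614 -0.1016  0.0361] rim z 0.0441
jar 0.59 [422. 281.] enc [ 0.5597 -0.2162  0.0365] rim z 0.0436
spoon origin [ 0.4039 -0.1231  0.0811] tip [ 0.4416 -0.1096  0.0808] pocket [ 0.4289 -0.1141  0.0834]
heading 19.74 nose down deg 0.49 side tilt 0.31
[-0.14326048  0.35402567 -1.44080588]
0.69 [349.5 210.2  18.6] [ 0.4264 -0.1119  0.1   ] along 0.0247 lat 0.0032
0.0 d from now [ 0.57  0.39 -2.74] turn [-0.0019 -0.0093  0.0048] tcp [ 0.4106 -0.1209  0.1323] 
8.0 d from now [ 1.63  0.78 -2.26] turn [-0.0494  0.122   0.0051] tcp [ 0.4212 -0.117   0.1372] step [1.06 0.39 0.49]
16.0 d from now [ 2.74  1.18 -1.93] turn [-0.0968  0.2534  0.0054] tcp [ 0.4323 -0.113   0.1404] step [1.11 0.41 0.32]
24.0 d from now [ 3.89  1.6  -1.78] turn [-0.1442  0.3847  0.0057] tcp [ 0.4438 -0.1088  0.142 ] step [1.15 0.42 0.16]
30.0 d from now [ 4.75  1.91 -1.77] turn [-0.1797  0.4832  0.006 ] tcp [ 0.4525 -0.1056  0.142 ] step [0.87 0.32 0.  ]
36.0 d from now [ 5.62  2.23 -1.86] turn [-0.2153  0.5817  0.0062] tcp [ 0.4611 -0.1025  0.1411] step [ 0.86  0.31 -0.09]
```

View pics/w25.png

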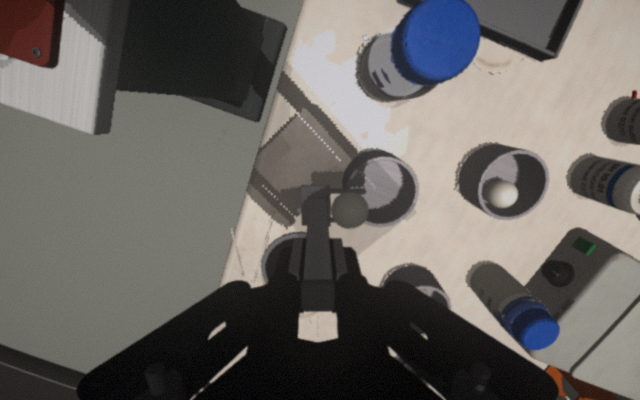

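```bash
python3 -m handwheel '{"travel":[[0.2,0.15,-0.7],[0.2,0.15,-0.8],[0.1,0.07,-0.7],[0.05,0,-0.4],[0,0,0]],"turn":[[-0.002,-0.009,0.004],[0,0,0],[0,0,0],[0,0,0],[0,0,0]],"claw":[1,1,1,1,1]}'
python3 pour.py .4618 -.1012 20 .015 .054 0 8 16
```

```text
t: 30.32
tool_pos: [0.411, -0.1209, 0.1322]
tool_rot: [3.141, 0.001, 1.919]
wrist_force: [1.6, 0.6, -2.2]
width: 0.156
0.0 d from now [-0.08 -0.05  0.01] turn [0.0006 0.0011 0.0005] tcp [ 0.4102 -0.1214  0.1323] 
8.0 d from now [0.98 0.34 0.49] turn [-0.0471  0.1324  0.0004] tcp [ 0.4208 -0.1175  0.1372] step [1.06 0.39 0.49]
16.0 d from now [2.09 0.74 0.82] turn [-0.0949  0.2636  0.0003] tcp [ 0.4319 -0.1135  0.1404] step [1.11 0.41 0.32]
```

```bash
python3 -m handwheel '{"travel":[[0.46,0.15,0.24],[0.52,0.19,0.22],[0.55,0.2,0.18],[0.55,0.2,0.16],[0,0,0]],"turn":[[-0.024,0.066,0],[-0.024,0.066,0],[-0.024,0.066,0],[-0.024,0.066,0],[0,0,0]],"claw":[1,1,1,1,1]}'
python3 pour.py .4618 -.1012 20 .015 .054 16 24 30 36;python3 jar.py w26
```

```text
t: 30.95
tool_pos: [0.4334, -0.114, 0.1412]
tool_rot: [-2.855, 0.004, 1.918]
wrist_force: [0.6, -0.5, -1.8]
width: 0.156
16.0 d from now [-0.15  0.06 -0.08] turn [ 0.0057 -0.0053  0.0016] tcp [ 0.4319 -0.1135  0.1404] 
24.0 d from now [1.   0.47 0.08] turn [-0.042   0.1259  0.0013] tcp [ 0.4434 -0.1093  0.142 ] step [1.15 0.42 0.16]
30.0 d from now [1.86 0.79 0.08] turn [-0.0777  0.2243  0.0011] tcp [ 0.4521 -0.1061  0.142 ] step [0.87 0.32 0.  ]
36.0 d from now [ 2.73  1.1  -0.01] turn [-0.1135  0.3228  0.0009] tcp [ 0.4607 -0.103   0.1411] step [ 0.86  0.31 -0.09]
spoon origin [ 0.4121 -0.1205  0.066 ] tip [ 0.4482 -0.1075  0.0547] pocket [ 0.4367 -0.1116  0.0609]
heading 19.83 nose down deg 16.37 side tilt -0.2
jar 0.65 [550. 195.] enc [ 0.5807 -0.0502  0.0368] rim z 0.0439
```

View pics/w26.png

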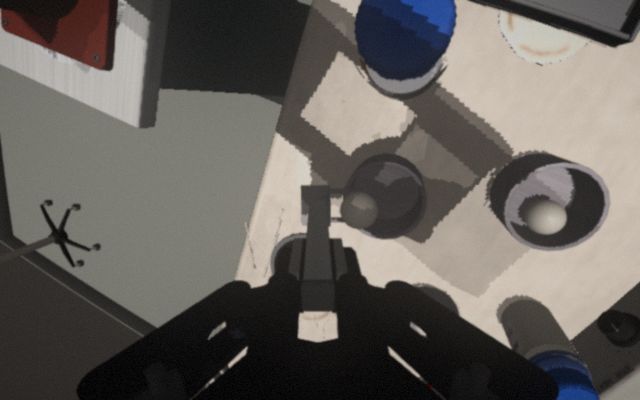

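```bash
python3 -m handwheel '{"travel":[[0.36,0.17,0],[0.4,0.17,0.03],[0.4,0.16,0.02],[0.4,0.15,0],[0.35,0.12,0],[0,0,0],[0,0,0]],"turn":[[-0.018,0.049,0.001],[-0.018,0.049,0],[-0.018,0.049,0],[-0.018,0.049,0],[-0.014,0.042,0],[0,0,0],[0,0,0]],"claw":[1,1,1,1,1,1,1]}'
python3 jar.py w27
```

```text
t: 31.92
tool_pos: [0.4493, -0.1087, 0.1439]
tool_rot: [-2.606, 0.004, 1.914]
wrist_force: [-0.0, 0.1, -0.5]
width: 0.154
spoon origin [ 0.4116 -0.1212  0.0764] tip [ 0.444  -0.1097  0.056 ] pocket [ 0.4343 -0.1131  0.065 ]
heading 19.53 nose down deg 30.7 side tilt -0.26
jar 0.92 [580. 209.] enc [ 0.5803 -0.0507  0.0363] rim z 0.0439
jar 0.78 [392. 193.] enc [ 0.462  -0.1016  0.0363] rim z 0.044
```

View pics/w27.png

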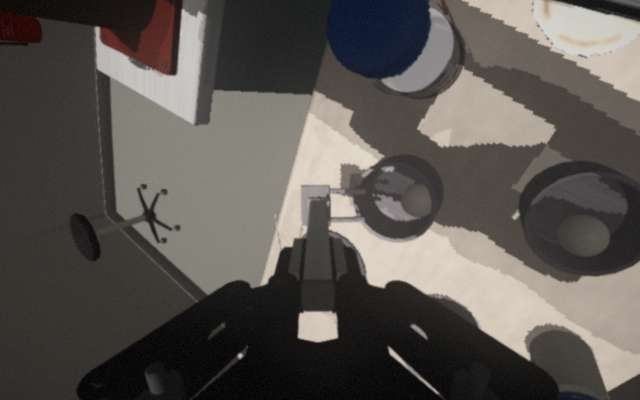

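Both balls are in their jars. I'll raise the spoon, level it and go back to the mat.

```bash
python3 -m handwheel '{"travel":[[0,0,0.8],[-0.1,0,1.2],[-0.5,-0.2,1],[-0.6,-0.3,0.5],[-0.6,-0.8,0],[-0.6,-1.4,0],[-0.4,-1.8,0],[-0.1,-1.8,0],[0,-1.8,0],[0,-1.6,0]],"turn":[[0,0,0],[0,0,0],[0.034,-0.094,0],[0.04,-0.11,0],[0.044,-0.12,0],[0.044,-0.12,0],[0.02,-0.05,0],[0,0,0],[0,0,0],[0,0,0]],"claw":[1,1,1,1,1,1,1,1,1,1]}'
python3 - <<'E'
from h import *
where();go((.4115,-.238),.05,20)
p=arm.camera('top')
im=cv2.cvtColor(p['pixels'],cv2.COLOR_RGB2BGR)[120:290,190:460]
cv2.imwrite('pics/top3c.png',cv2.resize(im,None,fx=2.9,fy=2.9,interpolation=cv2.INTER_CUBIC))
E
```

```text
t: 33.28
tool_pos: [0.4204, -0.2094, 0.1898]
tool_rot: [3.128, 0.011, 1.916]
wrist_force: [1.2, 0.1, 0.1]
width: 0.154
spoon origin [ 0.4216 -0.2085  0.1115] tip [ 0.4593 -0.195   0.1121] pocket [ 0.4465 -0.1995  0.1144]
heading 19.8 nose down deg -0.8 side tilt -0.63
travel cm [-0.88 -2.99 -6.15] turn [0.0056 0.0169 0.0036] target tcp [ 0.4116 -0.2394  0.1283]
```

View pics/top3c.png

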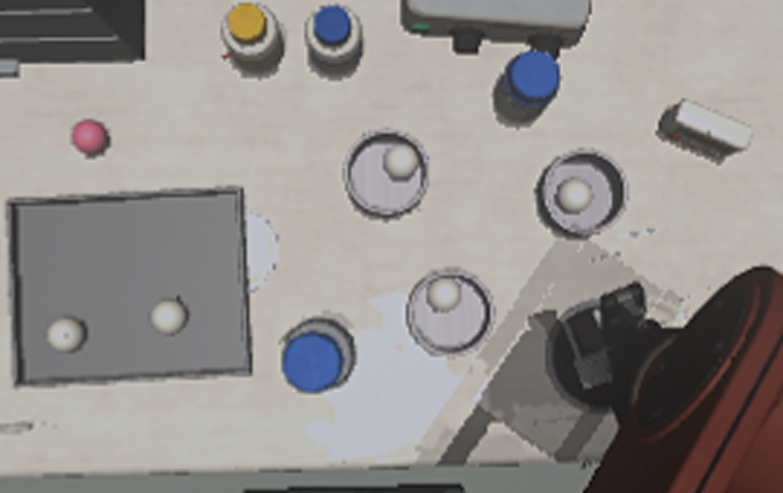

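The top view shows one ball in each of the three jars and two left in the tray. Now I'll set the spoon down.

```bash
python3 -m handwheel '{"travel":[[-0.3,-1.2,0],[-0.3,-1.0,-1],[-0.2,-0.6,-1.5],[-0.1,-0.2,-1.5],[0,0,-1.2],[0,0,-0.6],[0,0,0]],"turn":[[0.003,0.009,0.002],[0.003,0.008,0.002],[0,0,0],[0,0,0],[0,0,0],[0,0,0],[0,0,0]],"claw":[1,1,1,1,1,1,1]}'
python3 - <<'E'
from h import *
where();go((.4115,-.238),.008,20)
w=arm.camera('wrist');save(w,'w28')
o=arm.outline_of(w,'spoon_rest')
for q in o[:1]:
    v,u=np.nonzero(q['pixels']);g=at_height(w,np.c_[u,v],.004);print('mat',q['conf'],cv2.minEnclosingCircle(g[:,:2].astype(np.float32)))
E
```

```text
t: 34.2
tool_pos: [0.4098, -0.241, 0.1251]
tool_rot: [-3.138, -0.005, 1.921]
wrist_force: [-0.2, -0.6, -0.4]
width: 0.152
spoon origin [ 0.4093 -0.2393  0.0468] tip [ 0.4469 -0.2256  0.0467] pocket [ 0.4342 -0.2303  0.0492]
heading 20.07 nose down deg 0.23 side tilt 0.31
travel cm [ 0.17  0.16 -3.88] turn [-0.0037 -0.0057 -0.0012] target tcp [ 0.4116 -0.2394  0.0863]
mat 0.61 ((0.420717716217041, -0.23412810266017914), 0.04983890429139137)
```

View pics/w28.png

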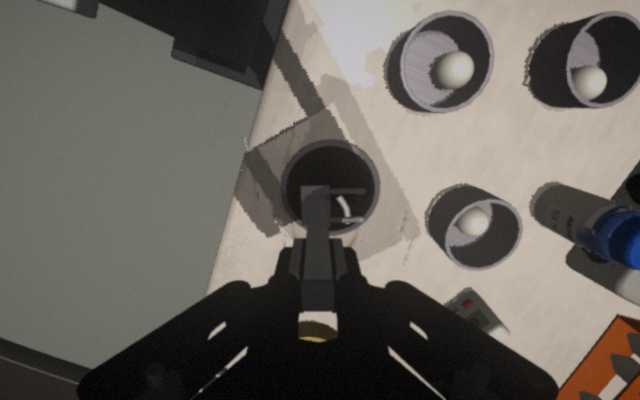

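```bash
python3 -m handwheel '{"travel":[[0.1,0.1,-0.8],[0.05,0.05,-1],[0,0,-0.9],[0,0,-0.5],[0,0,-0.2],[0,0,0]],"turn":[[-0.0037,-0.0057,0],[0,0,0],[0,0,0],[0,0,0],[0,0,0],[0,0,0]],"claw":[1,1,1,1,1,1]}'
python3 - <<'E'
from h import *
where();go((.4115,-.238),.004,20);print(arm.get_state()['wrist_force'])
E
```

```text
t: 35.05
tool_pos: [0.4124, -0.24, 0.0905]
tool_rot: [3.14, 0.003, 1.921]
wrist_force: [-0.0, 0.6, -1.2]
width: 0.152
spoon origin [ 0.4126 -0.2388  0.0121] tip [ 0.4502 -0.2251  0.0122] pocket [ 0.4375 -0.2297  0.0147]
heading 20.09 nose down deg -0.11 side tilt -0.18
travel cm [-0.09  0.06 -0.82] turn [ 0.0023  0.0029 -0.0016] target tcp [ 0.4116 -0.2394  0.0823]
[-0.0472153   0.59606083 -1.20324332]
```

```bash
python3 -m handwheel '{"travel":[[-0.05,0,-0.3],[0,0,-0.3],[0,0,-0.15],[0,0,-0.03],[0,0,0]],"turn":[[0.0023,0.0029,0],[0,0,0],[0,0,0],[0,0,0],[0,0,0]],"claw":[1,1,1,1,1]}'
python3 - <<'E'
from h import *
where();go((.4115,-.238),.004,20);print(arm.get_state()['wrist_force'])
E
```

```text
t: 35.67
tool_pos: [0.4124, -0.2405, 0.0828]
tool_rot: [3.141, 0.001, 1.921]
wrist_force: [0.7, 0.6, -1.4]
width: 0.155
spoon origin [ 0.4124 -0.2392  0.0045] tip [ 0.4499 -0.2254  0.0045] pocket [ 0.4372 -0.2301  0.007 ]
heading 20.08 nose down deg -0.03 side tilt -0.06
travel cm [-0.08  0.11 -0.05] turn [ 0.0008  0.0009 -0.0015] target tcp [ 0.4116 -0.2394  0.0823]
[ 0.68004649  0.59066952 -1.44751677]
```

```bash
python3 -m handwheel '{"travel":[[0,0,-0.05],[0,0,-0.02],[0,0,0]],"turn":[[0,0,0],[0,0,0],[0,0,0]],"claw":[1,1,1]}'
python3 -c "
from h import *
where()"
python3 -m handwheel '{"travel":[[0,0,0],[0,0,0],[0,0,0],[0,0,0],[0,0,0],[0,0,0]],"turn":[[0,0,0],[0,0,0],[0,0,0],[0,0,0],[0,0,0],[0,0,0]],"claw":[0.6,0.4,0,-1,-1,-1]}'
python3 -c "
from h import *
w=arm.camera('wrist');save(w,'w29');print(arm.get_state()['width'])"
```

```text
t: 36.05
tool_pos: [0.4125, -0.2406, 0.0824]
tool_rot: [3.141, 0.001, 1.921]
wrist_force: [-0.6, -0.0, -1.7]
width: 0.152
spoon origin [ 0.4125 -0.2393  0.0041] tip [ 0.4501 -0.2256  0.0041] pocket [ 0.4374 -0.2302  0.0066]
heading 20.09 nose down deg -0.04 side tilt -0.08
t: 36.8
tool_pos: [0.4129, -0.2409, 0.0828]
tool_rot: [3.14, 0.002, 1.921]
wrist_force: [0.6, -0.2, 0.1]
width: 0.997
0.9946054762912017
```

View pics/w29.png

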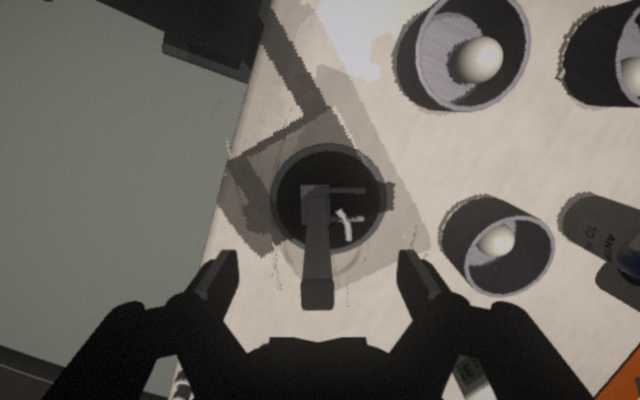

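The spoon stands free at (318,290), midway between the open fingers. I'll go straight up and clear of it.

```bash
python3 -m handwheel '{"travel":[[0,0,1],[0,0,2],[0,0,3],[0,0,4],[0,0,4],[0,-1,2],[-0.5,-3,1],[-0.5,-4,0],[-0.5,-4,0],[0,-2,0]],"turn":[[0,0,0],[0,0,0],[0,0,0],[0,0,0],[0,0,0],[0,0,0],[0,0,0],[0,0,0],[0,0,0],[0,0,0]],"claw":[-1,-1,-1,-1,-1,-1,-1,-1,-1,-1]}'
python3 -m handwheel '{"travel":[[0,-4,0],[0,-5,0],[0,-5,0],[0,-4,0],[0,-1,0],[0,0,0]],"turn":[[0,0,0],[0,0,0],[0,0,0],[0,0,0],[0,0,0],[0,0,0]],"claw":[-1,-1,-1,-1,-1,-1]}'
python3 - <<'E'
from h import *
p=arm.camera('top')
im=cv2.cvtColor(p['pixels'],cv2.COLOR_RGB2BGR)[120:290,190:460]
cv2.imwrite('pics/top4c.png',cv2.resize(im,None,fx=2.9,fy=2.9,interpolation=cv2.INTER_CUBIC))
s=arm.camera('scene');im=cv2.cvtColor(s['pixels'],cv2.COLOR_RGB2BGR)[140:310,200:440]
cv2.imwrite('pics/scene4c.png',cv2.resize(im,None,fx=3.2,fy=3.2,interpolation=cv2.INTER_CUBIC))
for q in arm.outline_of(p,'ball_spoon')[:1]:
    c=cloud(p,q['pixels']);print(q['conf'],c[:,2].max(),c[c[:,2]>.1].mean(0))
for q in arm.outline_of(p,'jar_1'):
    c=cloud(p,q['pixels']);k=c[c[:,2]>.036]
    if len(k)>20: print('jar',cv2.minEnclosingCircle(k[:,:2].astype(np.float32)))
E
```

```text
t: 38.1
tool_pos: [0.3976, -0.3832, 0.2669]
tool_rot: [3.137, 0.01, 1.925]
wrist_force: [-0.7, -0.7, 0.5]
width: 0.998
t: 38.85
tool_pos: [0.3989, -0.5771, 0.268]
tool_rot: [3.134, 0.007, 1.926]
wrist_force: [0.3, 0.9, 0.5]
width: 0.999
0.47 0.129483054539536 [ 0.41391621 -0.23830955  0.12148512]
jar ((0.4628300368785858, -0.1025429219007492), 0.03543001785874367)
jar ((0.5611464381217957, -0.2170492559671402), 0.036134470254182816)
jar ((0.5818979740142822, -0.05228056013584137), 0.0359271876513958)
```

View pics/top4c.png

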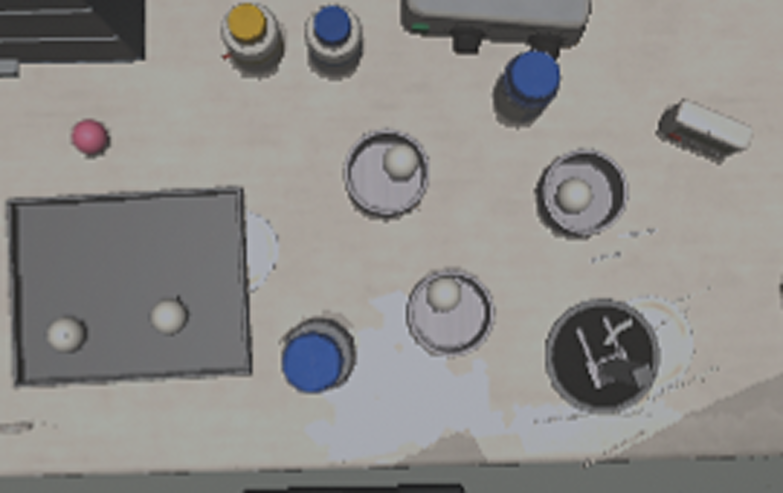

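View pics/scene4c.png

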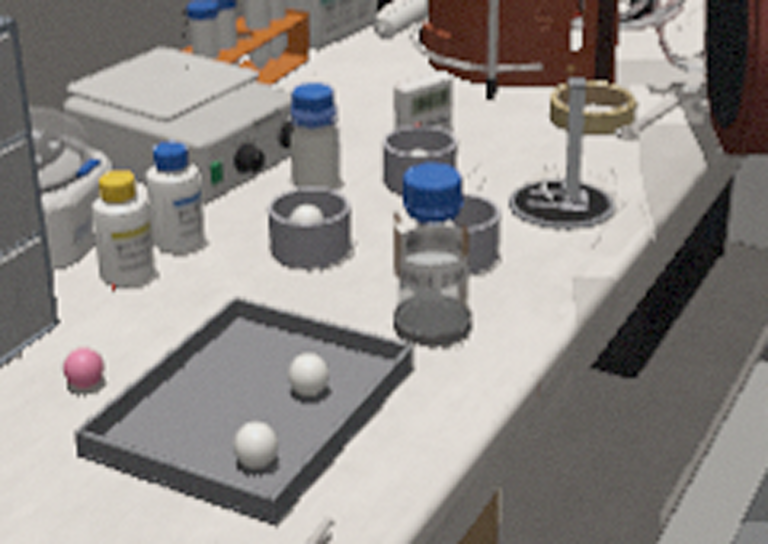

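Both views agree: one ball per jar, two left in the tray, the spoon upright on its mat, and nothing else moved. Handing in.

```bash
python3 -c "
from station import arm
print(arm.sign_off())"
```

```text
the job is handed in; nothing more can be done
None
```

The job is done and handed in at about 39 s of the 72 s allowed; the hand-in gives no verdict. I scooped one ball from the tray into the far empty jar, then a second into the near one, and stood the spoon back on its mat.

- **Final checks:** in the last top view each of the three jars holds one ball and two balls remain in the tray. The jar positions measured from above match earlier readings to about 2 mm, and the bottles, timer and pink ball look unmoved. The spoon is upright near the middle of its mat, its handle top at about 0.122 m. I parked the gripper well clear of it.
- **Second scoop went wrong once:** the fork had crept up about 2 mm and pushed that ball roughly 12 mm along the tray. I backed off, lowered the fork, and the ball then went into the pocket cleanly.
- **Spoon heading changed:** the fork now points about 20° from the x axis instead of the original 56°.
- **Network slips:** a few detections were wrong, such as the spoon and gripper or the pink look-alike reported as a ball. I discarded these after checking the pictures.

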